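Hold the glass dome over the clamped display plinth

TASK

The wooden plinth with the painted figure lies loose in the bench holder: push the sliding jaw by its red grip until it has taken the plinth along and holds it snugly against the fixed jaw, and let go of the grip. Then lift the glass dome by its knob, carry it over the paint bottles and down over the figure, and stop with it upright and centred on the round step, its rim about a centimetre above the plinth's ledge, touching neither plinth nor figure, so that I can brush the last dust off the ledge. Finish like that, still holding the dome in the air, with the plinth still clamped and the three bottles standing where they were.

Things in the scene. Friction and masses are not known exactly. Their poses are not given: they have to be found in the camera images.
- holder: fixed bench holder: aluminium plate 90 (x) x 214 (y) mm, top 10 mm above the table, from y = -116 to +98 in its own frame; origin on the table on the track's centre line, +y (to the robot's left, turned up to 16 degrees) is the way the jaw closes. At the +y end a dark steel fixed jaw, 36 mm high, its rubber pad's face at y = +75 mm.
- jaw (a joint): travel of the sliding jaw along the holder's +y in m, 0 = open, stop at 0.058. Its 84 mm wide rubber face lies at holder y = -55 mm + travel: snug, with the 80 mm plinth foot against the fixed jaw, at 0.050. It stays where it is left; about 2.5 N moves it, some 3 N more when it shoves the plinth along.
- jaw_grip (a point): middle of the top of the sliding jaw's red upright grip, 57 mm above the table, 28 mm behind the jaw's face. The grip is 12 mm thick (holder x), 26 mm long (holder y) and free for its upper 28 mm, above a carriage 44 mm wide: pinch it from above across its 12 mm, a finger on either side along holder x.
- plinth: loose dark wooden plinth, 0.3 kg, on the holder's plate between the jaws, sides along the holder's. Origin: centre of its underside. Foot 80 x 80 mm, 14 mm high; body 74 x 74 mm up to the ledge at 36 mm; on that a round step 52 mm across, 4 mm high, that locates the dome. A painted figure is fixed upright in its middle, within 14 mm of the axis, top 92 mm above the underside.
- ledge (a point): point on the plinth's axis at the height of its flat top ledge, 36 mm above the plinth's underside (46 mm above the table); the dome's rim belongs round the step on this ledge. Solid furniture near the arm's way: a tall glass cabinet left of the work (x over 0.48, y over 0.49 m) and a floor lamp's pole, 50 mm thick, at x 0.30, y 0.105 m.
- dome: loose clear glass dome, 0.1 to 0.2 kg, standing on the table. Origin: centre of its open rim (underside), z up. Glass 67 mm across outside, 61 mm inside, 80 mm high (77 inside) with a rounded crown; on the crown a brass collar and a dark wooden knob 21 mm across, from 86 to 110 mm above the rim.
- dome_knob (a point): middle of the top of the dome's knob, 110 mm above its rim; the knob is 24 mm high, and the crown of the glass is 30 mm below this point.
- bottle_blue: loose blue dropper bottle with a white cap standing on the table beyond the open end of the holder, 26 mm across, 82 mm high; origin: centre of its underside. Bystander.
- bottle_olive: loose olive dropper bottle with a white cap and a magenta label, 26 mm across, 82 mm high, in the same row; origin: centre of its underside. Bystander.
- bottle_cream: loose cream dropper bottle with a cream cap and an orange label, 26 mm across, 82 mm high, in the same row; origin: centre of its underside. Bystander.
Not all that is in view belongs to the job. Of the things that look like the dome, the largest one is meant.

How it is judged:
By the outcome, as a careful person would: the job done as asked, in the order asked, and still so for the second after the job is handed in, while the arm keeps its last pose, push and grip.
It also fails if it takes over 61 s, if anything falls off the work surface, if the arm or the gripper's body presses on something with over 40 N, if the wrist force passes 120 N, or if a joint passes its speed limit or range.

ROBOT

A 7-joint arm with a two-finger parallel gripper is mounted at the origin on a cart in front of the work surface, level with it; the furniture and walls round the work are solid. World frame = base frame: x ahead of the robot, y to its left, z up, the work surface at z = 0. Lengths are in m, angles in rad, forces in N, time in s.
With the tool pointing down it reaches from about 0.425 to 0.875 m from the base axis. Payload 9.9 kg.
Tool frame: the origin (TCP) lies midway between the tips of the shut fingers; the grasp point (between the pads) lies 19 mm behind it; z points along the fingers, y is the line along which they close (so a half turn about z gives the same grasp; the last joint's range is limited). The gripper opens to 85 mm and grips with 20 to 120 N. Pads are 22 mm wide; open, the fingers measure 114 mm over their backs; the gripper's body (76 mm by 85 mm) begins 54 mm behind the grasp point. The pads swing forward as they close: fully open they stand 13 mm farther back than shut.
Start: joints at [1.195, 0.576, 0.025, 1.437, -0.015, 1.129, -0.057], TCP at [0.194, -0.646, 0.231] pointing down, gripper open.
Joint ranges: [-2.76, 2.76], [-0.34, 2.15], [-1.52, 1.57], [0.19, 2.46], [-1.09, 4.23], [0.17, 1.99], [-2.82, 2.82]. Speed limits (rad/s): [2.22, 2.22, 3.01, 3.01, 3.14, 3.14, 3.14].

INTERFACE

Orientations are given as [roll, pitch, yaw] about the fixed x, y, z axes, in that order (R = Rz(yaw) Ry(pitch) Rx(roll)).
In Python, from rig import r, optics, finish_job gives the robot as it stands.
- The arm moves only by the tool apply_moves, never from a script. Its argument "increments" is a list of rows, each a list of 2 entries, a list of its own where there are three numbers: the shift along the world's x, y, z each as a share of 0.1 m, from -1 to 1, then the turn, a rotation vector about the world's x, y, z each as a share of 90 degrees, from -1 to 1. A call has exactly 5 rows; each row is the pose to reach, as a shift and turn from the pose commanded when the call began; what a row does not reach only later rows make up. A row lasts 1/8 s, in which the tool goes at most 62.5 mm and 10.7 degrees, less where a joint would pass 70% of its speed; a pose out of reach is approached as far as the arm can. A call with a number of a shift or a turn outside -1 to 1 is refused whole. A call with a gripper value outside its range is refused whole. "grip" is the opening, from 0 (shut) to 1 (fully open), set as the call begins (left out, the last holds). The fingers move at their own pace and stop on an object; "squeeze" is the grip in N (left out, the last holds). Time passes only in rows, so rows that repeat a pose let the fingers close, or fill a call up. It gives the time, the measured TCP pose, the force, the opening and the grip force at its end, in the units of the state.
- r.read_state(): the state, without advancing time (a new reading comes with each control period).
- optics.get_image(name): name is "side" or "top"; returns a dict with "frame" (384x512x3 uint8, blue, green, red), "range_z" (384x512 float32, m along the optical axis (not along the pixel's ray), 0 where there is no reading), "vfov" (degrees; the focal length in pixels is half the picture's height over the tangent of half this angle, whatever the lens; pixels are square), "cx", "cy" (the principal point, pixels), "world_to_cam" (4x4, takes a point from world to camera coordinates). Camera axes: x right, y down, z forward; pixel columns grow to the right and rows downward; lengths in m; the calibration is good to about 2 mm. A picture is of the moment at which its call begins.
- finish_job(): hands the job in; it is judged then, once.
Trained networks look in a picture, given as the dict that the camera call returned (one of the last four; its "shot" number tells which), for a name from the list of things; names that differ only in an ending like _2 or _b are one class to them, and where a whole thing is asked for, a point or a joint stands for the part that bears it (a point fixed in the world has none). Each returns a list of dicts, best first, with "p" (0 to 1); they miss things now and then, are a little off and sometimes report something else, mostly with a low value. They report only what shows in the picture. A call takes as long as a camera call. They do not tell look-alikes from the thing itself.
- optics.outline_of(thing, picture): "region" (384x512 bool, what is visible of it) and "location" ([row, column] in pixels, amid what is visible of it).
The state is a dict: "clock": time; "qpos": joint angles; "joint_vel": joint speeds; "effort": joint torques, N m; "eef_pos": TCP position; "ee_rot": TCP orientation; "wrist_force": force on the tool from outside, world axes, zero at the start; "wrist_torque": the same for the moment, N m; "opening": finger opening in m; "finger_force": force on a finger pad.
Only numpy, scipy, OpenCV 4.12 (cv2) and the standard library are available. Lean on these libraries where they do the work, as an engineer would, in place of code of your own. Each camera call takes 0.05 s, during which the arm holds its last target. There are 200 camera calls.

## Working session

There is one attempt and no reset: what is moved stays moved. The work goes in short steps, Python scripts to look and compute and a tool call to move; the robot and the scene stay as the last step left them, time stands still between calls to the robot, and variables do not carry over. Pictures are saved under pics/ and viewed, at most 10 in all, crops included, and the job is handed in when it is done.

Besides the shell and the picture viewer there is one more tool, called after "Request:" as name(argument=value, ...), one argument or row to a line, values as JSON. apply_moves: Moves the arm, as the interface text tells. Its arguments: {"type":"object","properties":{"increments":{"type":"array","items":{"type":"array"}},"grip":{"type":"number"},"squeeze":{"type":"number"}},"required":["increments"]}

```bash
mkdir -p pics
cat > h.py <<'E'
import numpy as np, cv2
from rig import r, optics, finish_job
def pts(im, reg=None):
    z=im["range_z"]; h,w=z.shape
    f=h/2/np.tan(np.radians(im["vfov"])/2)
    v,u=np.mgrid[:h,:w]
    P=np.stack([(u-im["cx"])/f*z,(v-im["cy"])/f*z,z,np.ones_like(z)],-1)
    W=P@np.linalg.inv(im["world_to_cam"]).T
    W=W[...,:3]; W[z<=0]=np.nan
    return W if reg is None else W[reg&(z>0)]
def ray(im,row,col,zw):
    h=im["range_z"].shape[0]; f=h/2/np.tan(np.radians(im["vfov"])/2)
    M=np.linalg.inv(im["world_to_cam"]); d=M[:3,:3]@[(col-im["cx"])/f,(row-im["cy"])/f,1]
    o=M[:3,3]; return o+d*(zw-o[2])/d[2]
E
python3 - <<'E'
from h import *
np.set_printoptions(precision=4,suppress=True)
a=optics.get_image("top"); b=optics.get_image("side")
for n,i in(("top",a),("side",b)):
    cv2.imwrite(f"pics/{n}0.png",i["frame"]); np.savez(f"{n}0.npz",**{k:v for k,v in i.items()})
    print(n,"cam",np.linalg.inv(i["world_to_cam"])[:3,3], i["vfov"])
    for t in ["holder","jaw","plinth","dome","dome_knob","bottle_blue","bottle_olive","bottle_cream"]:
        for o in optics.outline_of(t,i)[:4]:
            W=pts(i,o["region"]); 
            print(t,round(o["p"],2),np.round(o["location"]),o["region"].sum(),"med",np.median(W,0) if len(W) else None,"zmax",np.percentile(W[:,2],98) if len(W) else None)
print(r.read_state())
E
```

```text
top cam [0.4117 0.1448 0.9666] 46.99700847912029
holder 0.68 [176. 203.] 2512 med [0.6114 0.2381 0.0116] zmax 0.05549300697869548
holder 0.18 [172. 205.] 576 med [0.6171 0.225  0.0275] zmax 0.05774313117721147
jaw 0.57 [174. 208.] 567 med [0.6171 0.2247 0.028 ] zmax 0.05774406740133368
plinth 0.82 [175. 177.] 1396 med [0.5973 0.2905 0.0463] zmax 0.08657813993830962
plinth 0.64 [170. 205.] 574 med [0.6171 0.2245 0.0278] zmax 0.057743412044448134
dome 0.97 [236. 241.] 467 med [0.4783 0.1553 0.0562] zmax 0.0830355840364759
dome 0.77 [236. 188.] 560 med [0.4813 0.2643 0.0549] zmax 0.08097099650122003
dome_knob 0.96 [238. 240.] 484 med [0.4782 0.1554 0.0558] zmax 0.0829588791935918
dome_knob 0.77 [233. 187.] 548 med [0.4816 0.2645 0.055 ] zmax 0.08100100747969334
dome_knob 0.67 [256. 298.] 935 med [0.4379 0.0329 0.072 ] zmax 0.10799972603213814
bottle_blue 0.44 [145. 246.] 154 med [0.6723 0.1424 0.0507] zmax 0.08076982163406074
bottle_olive 0.59 [162. 256.] 161 med [0.6315 0.1243 0.0506] zmax 0.08275652737923012
side cam [ 0.1933 -0.4315  0.691 ] 43.697839355151615
holder 0.86 [191. 266.]
[... 1121 characters left out ...]
327
bottle_cream 0.56 [189. 273.] 642 med [0.6137 0.2203 0.0266] zmax 0.05824999159834806
bottle_cream 0.44 [284. 242.] 1787 med [0.4263 0.0099 0.0606] zmax 0.1027981778608935
{'clock': 0.9, 'qpos': array([ 1.1952,  0.5757,  0.0249,  1.4371, -0.015 ,  1.129 , -0.0565]), 'joint_vel': array([ 0.0012,  0.0012,  0.0005,  0.0008, -0.0003,  0.0013,  0.0015]), 'effort': array([ -0.0005, -76.548 ,   2.2484, -28.63  ,   0.0153,   0.003 ,
         0.    ]), 'eef_pos': array([ 0.1942, -0.6465,  0.2313]), 'ee_rot': array([ 3.1416, -0.    ,  0.2918]), 'wrist_force': array([-1.0286,  0.8981,  0.1206]), 'wrist_torque': array([-0.0053, -0.022 ,  0.0238]), 'finger_force': 0.0, 'opening': 0.08540111690409506}
```

Run:
```python
from h import *
a=cv2.imread("pics/top0.png");b=cv2.imread("pics/side0.png")
cv2.imwrite("pics/t1.png",cv2.resize(a,(800,600),interpolation=3));cv2.imwrite("pics/s1.png",cv2.resize(b,(800,600),interpolation=3))
```

```text
(no output)
```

View pics/t1.png

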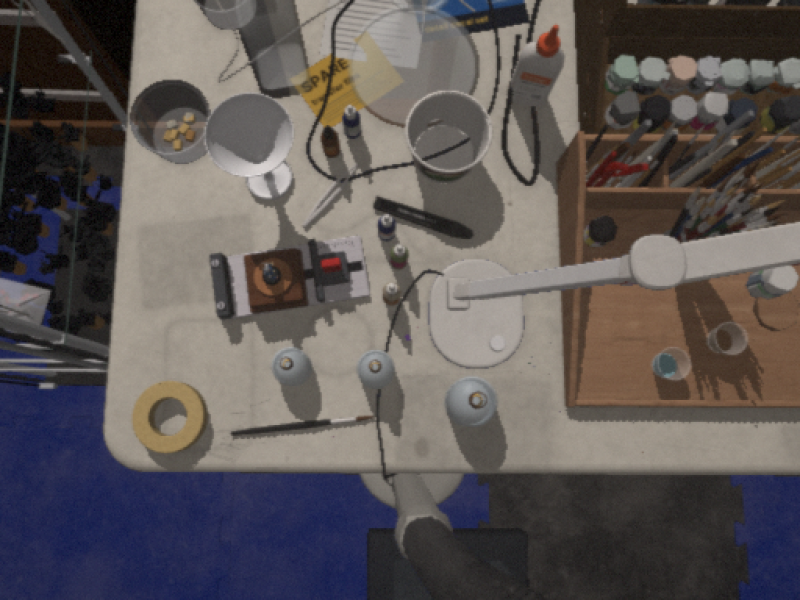

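View pics/s1.png

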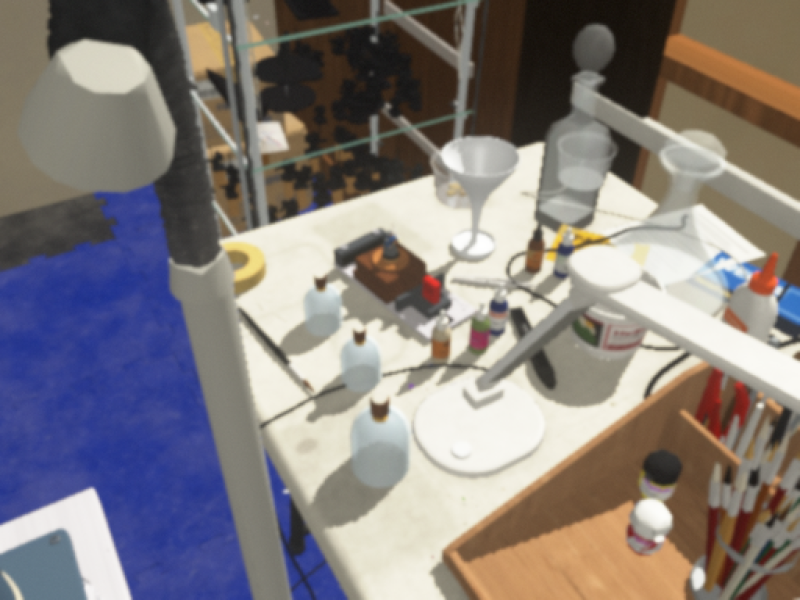

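The side view shows three dome look-alikes at (of 800x600) (323,305), (360,362) and (380,440), with the three bottles at (440,337), (480,325) and (498,310). The holder is at (400,280). A floor-lamp pole stands at the left (210,350). A desk lamp with its base at (480,425) has its arm rising to (605,265) and on to the right. In the top view the domes are at (290,367), (375,370) and (470,402). The last is the largest, and it is 110 mm tall by depth. I'll map the obstacles and fit poses.

Run:
```python
from h import *
np.set_printoptions(precision=3,suppress=True)
S={n:dict(np.load(f"{n}0.npz")) for n in("top","side")}
for im in S.values():
    im["W"]=pts(im)
W=S["top"]["W"]
for c,rr in [(460,290),(500,288),(560,280),(620,268),(658,262),(700,250),(760,240),(795,235),(430,490),(420,520),(440,570),(480,595)]:
    print("top",(c,rr),W[int(rr*.64),int(c*.64)])
W2=S["side"]["W"]
for c,rr in [(485,385),(540,330),(600,265),(660,285),(720,325),(790,375),(100,110),(170,60),(180,180),(195,250),(230,400),(255,520)]:
    print("side",(c,rr),W2[int(rr*.64),int(c*.64)])
# map high stuff over the region
P=np.concatenate([im["W"].reshape(-1,3) for im in S.values()]);P=P[~np.isnan(P[:,0])]
print("max z grid x .25-.9 (rows) y -.5...5")
for x in np.arange(.25,.9,.05):
    print(round(x,2),[ (lambda q: int(1000*q[:,2].max()) if len(q) else -1)(P[(abs(P[:,0]-x)<.025)&(abs(P[:,1]-y)<.025)]) for y in np.arange(-.5,.51,.05)])
a=cv2.imread("pics/top0.png")[205:285,165:325];cv2.imwrite("pics/c1.png",cv2.resize(a,(800,400),interpolation=2))
```

```text
top (460, 290) [0.588 0.042 0.049]
top (500, 288) [0.576 0.    0.124]
top (560, 280) [ 0.568 -0.051  0.213]
top (620, 268) [ 0.566 -0.093  0.287]
top (658, 262) [ 0.562 -0.115  0.331]
top (700, 250) [ 0.574 -0.157  0.328]
top (760, 240) [ 0.585 -0.214  0.33 ]
top (795, 235) [ 0.589 -0.247  0.332]
top (430, 490) [ 0.253  0.033 -0.709]
top (420, 520) [0.324 0.111 0.313]
top (440, 570) [0.309 0.104 0.457]
top (480, 595) [0.304 0.082 0.505]
side (485, 385) [0.572 0.026 0.06 ]
side (540, 330) [ 0.557 -0.061  0.223]
side (600, 265) [ 0.559 -0.113  0.334]
side (660, 285) [0.853 0.041 0.083]
side (720, 325) [ 0.587 -0.207  0.331]
side (790, 375) [ 0.585 -0.267  0.336]
side (100, 110) [ 0.232 -0.102  0.539]
side (170, 60) [0.301 0.054 0.491]
side (180, 180) [0.296 0.08  0.387]
side (195, 250) [0.296 0.086 0.316]
side (230, 400) [0.298 0.083 0.132]
side (255, 520) [ 0.297  0.081 -0.071]
max z grid x .25-.9 (rows) y -.5...5
0.25 [-727, -725, -729, -728, -730, -730, -729, -728, 568, 573, -693, -692, 279, -652, -703, -730, -728, -730, -726, -728, -728]
0.3 [-729, -729, -732, -730, -729, -729, -72
[... 368 characters left out ...]
 23, 17, 15, 86, 56, 88, 83, 5, 5, 5, 4]
0.55 [-1, 23, 24, 44, 338, 337, 334, 335, 336, 259, 173, 79, 21, 57, 9, 49, 50, 48, 35, 5, 5]
0.6 [-1, 23, 71, 69, 337, 337, 335, 335, 335, 258, 166, 81, 52, 83, 60, 58, 99, 50, 41, 5, 5]
0.65 [-1, 16, 2, -1, 217, 214, 59, 63, 100, 7, 17, 16, 83, 84, 57, 56, 52, 48, 41, 4, 5]
0.7 [-1, 61, 84, 84, 199, 207, 193, 168, 118, 4, 12, 14, 15, 83, 9, 160, 162, 162, 4, 5, 5]
0.75 [-1, 54, 147, 164, 195, 174, 194, 203, 121, 9, 89, 89, 88, 10, 11, 161, 151, 162, 66, 69, 5]
0.8 [-1, 76, 115, 162, 188, 158, 153, 115, 122, 16, 89, 10, 87, 9, 85, 161, 162, 162, 69, 66, 68]
0.85 [-1, 61, 118, 114, 117, 113, 113, 109, 122, 122, 87, 88, 89, 65, 84, 8, 5, 3, 68, 66, 68]
```

View pics/c1.png

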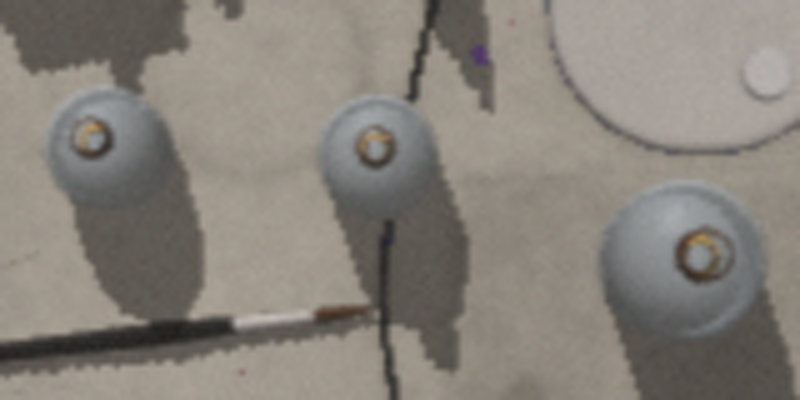

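The three look-alikes at (95,140), (375,145) and (705,255) in the crop are all glass domes. The right one has the widest glass, about 165 px against 125, so it is the dome, at world (0.44, 0.03). Next I'll map the lamp and fit the poses.

Run:
```python
from h import *
np.set_printoptions(precision=4,suppress=True)
S={n:dict(np.load(f"{n}0.npz")) for n in("top","side")}
P=np.concatenate([pts(im).reshape(-1,3) for im in S.values()]);P=P[~np.isnan(P[:,0])]
for z in np.arange(.1,.9,.05):
    q=P[(abs(P[:,2]-z)<.025)&(P[:,0]<.42)&(P[:,1]<.4)&(P[:,1]>-.4)]
    if len(q)>5: print("lamp z%.2f n%d"%(z,len(q)),np.percentile(q,[2,50,98],0)[:,:2].ravel())
for n,im in S.items():
    W=pts(im)
    # desk-lamp head beyond
    # dome tops
    for nm,c in (("dome",(.438,.033)),("grip",(.617,.222)),("fig",(.597,.29)),("b1",(.6725,.142)),("b2",(.6315,.122)),("b3",(.579,.131))):
        m=(np.hypot(W[...,0]-c[0],W[...,1]-c[1])<(.045 if nm in("dome",) else .03))
        q=W[m]; zt=np.nanmax(q[:,2])
        zlo={"dome":.098,"grip":.05,"fig":.08}.get(nm,.068)
        k=q[q[:,2]>zlo]
        if len(k): print(n,nm,len(k),"zmax",zt,"mean",k.mean(0),"min",k.min(0)[:2],"max",k.max(0)[:2])
# plate & holder outline in top: points of plate height 8..13mm light
im=S["top"];W=pts(im)
m=(W[...,0]>.5)&(W[...,0]<.72)&(W[...,1]>.14)&(W[...,1]<.4)
for lo,hi,t in((.0075,.014,"plate"),(.042,.050,"ledge"),(.033,.039,"fixjaw36?")):
    k=(m&(W[...,2]>lo)&(W[...,2]<hi)).astype(np.uint8)
    q=W[k>0][:,:2].astype(np.float32)
    if t=="ledge":
        q=q[np.hypot(q[:,0]-.597,q[:,1]-.29)<.055]
    rc=cv2.minAreaRect(q*1000); print(t,len(q),rc,q.mean(0))
```

```text
lamp z0.10 n893 [ 0.0705 -0.0087  0.2958  0.0822  0.4181  0.1198]
lamp z0.15 n832 [ 0.0724 -0.0078  0.2995  0.0836  0.327   0.1214]
lamp z0.20 n916 [0.2781 0.0802 0.3001 0.084  0.3269 0.1187]
lamp z0.25 n1037 [0.2751 0.0771 0.2994 0.0836 0.3292 0.127 ]
lamp z0.30 n1586 [0.2771 0.0776 0.3018 0.0886 0.3273 0.1277]
lamp z0.35 n1411 [0.2807 0.0797 0.3015 0.0879 0.324  0.1222]
lamp z0.40 n1302 [0.2837 0.0737 0.3063 0.0829 0.3227 0.1178]
lamp z0.45 n1376 [0.2915 0.0612 0.3081 0.0822 0.3206 0.1107]
lamp z0.50 n4745 [ 0.2007 -0.1036  0.2481 -0.0912  0.3139  0.0947]
lamp z0.55 n6624 [ 0.2063 -0.1047  0.2369 -0.0864  0.2888  0.0217]
top dome 35 zmax 0.11193439110749259 mean [0.4375 0.0291 0.108 ] min [0.4277 0.0172] max [0.4468 0.0368]
top grip 70 zmax 0.06004904510797804 mean [0.621  0.2167 0.0563] min [0.6146 0.2054] max [0.6278 0.2288]
top fig 52 zmax 0.09946997655363776 mean [0.603  0.2957 0.0884] min [0.5935 0.2891] max [0.614  0.3036]
top b1 28 zmax 0.0834550750707117 mean [0.678  0.1427 0.0737] min [0.6725 0.1364] max [0.6831 0.149 ]
top b2 30 zmax 0.08447404740394948 mean [0.6367 0.124
[... 460 characters left out ...]
7 0.3052]
side b1 42 zmax 0.08319285516912933 mean [0.6765 0.1419 0.0742] min [0.6707 0.135 ] max [0.6835 0.1493]
side b2 44 zmax 0.08328382021714886 mean [0.6357 0.1243 0.0737] min [0.6301 0.1175] max [0.6444 0.1326]
side b3 44 zmax 0.08319259006950885 mean [0.5829 0.1341 0.0733] min [0.5768 0.128 ] max [0.591  0.1408]
plate 1412 ((639.978515625, 257.2872314453125), (153.2323760986328, 251.0436553955078), 6.907573699951172) [0.6189 0.2502]
ledge 897 ((603.0045776367188, 295.74444580078125), (74.03944396972656, 74.172607421875), 8.97085189819336) [0.6012 0.2947]
fixjaw36? 427 ((575.3093872070312, 252.3490753173828), (164.44415283203125, 248.35874938964844), 8.230281829833984) [0.6    0.3294]
```

Request:
apply_moves(
  increments=[
    [[0.2, 0.2, 0.2], [0, 0, 0.03]],
    [[0.4, 0.4, 0.4], [0, 0, 0.06]],
    [[0.6, 0.6, 0.6], [0, 0, 0.09]],
    [[0.8, 0.8, 0.7], [0, 0, 0.11]],
    [[1, 1, 0.7], [0, 0, 0.13]],
  ],
)

```text
clock: 1.52
eef_pos: [0.296, -0.5451, 0.3024]
ee_rot: [3.14, -0.0, 0.499]
wrist_force: [-0.6, 0.1, -0.5]
opening: 0.0856
finger_force: 0.0
```

Run:
```python
from h import *
s=r.read_state(); print(s["clock"],s["qpos"],s["eef_pos"],s["ee_rot"],s["wrist_force"])
```

```text
1.525 [ 1.02359912  0.44040632 -0.04085688  1.47994699  0.01843723  1.21985678
 -0.09191967] [ 0.29597816 -0.54509317  0.30237631] [ 3.13984863e+00 -2.50260992e-04  4.98548183e-01] [-0.57998005  0.05351854 -0.45225381]
```

Request:
apply_moves(
  increments=[
    [[0.1, 0.2, 0], [0, 0, 0.04]],
    [[0.2, 0.4, 0], [0, 0, 0.08]],
    [[0.3, 0.6, 0], [0, 0, 0.12]],
    [[0.4, 0.8, 0], [0, 0, 0.16]],
    [[0.5, 1, 0], [0, 0, 0.18]],
  ],
)

```text
clock: 2.15
eef_pos: [0.3446, -0.4452, 0.3013]
ee_rot: [-3.142, -0.0, 0.781]
wrist_force: [0.4, -0.5, 0.3]
opening: 0.0853
finger_force: 0.0
```

Run:
```python
from h import *
s=r.read_state(); print(s["clock"],s["qpos"],s["eef_pos"],s["ee_rot"],s["wrist_force"])
```

```text
2.15 [ 0.92262285  0.35308653 -0.1347655   1.62528358  0.05053886  1.16670423
 -0.01345622] [ 0.34461506 -0.44521719  0.30126854] [-3.14151836e+00 -1.22020695e-05  7.81149234e-01] [ 0.35594554 -0.50418871  0.25422686]
```

```bash
cat > kin.py <<'E'
import numpy as np
from scipy.spatial.transform import Rotation as R
from scipy.optimize import least_squares
import itertools
D=[([1.1952,.5757,.0249,1.4371,-.015,1.129,-.0565],[.1942,-.6465,.2313],.2918),
([1.0236,.44041,-.04086,1.47995,.01844,1.21986,-.09192],[.29598,-.54509,.30238],.49855),
([.92262,.35309,-.13477,1.62528,.05054,1.1667,-.01346],[.34462,-.44522,.30127],.78115)]
def fk(p,q,sg):
    h,L1,L2,L3,c,a,b,d,e=p
    z=lambda t:R.from_euler('z',t); y=lambda t:R.from_euler('y',t)
    A=z(c+sg[0]*q[0])*y(q[1]); P=np.array([0,0,h]); P1=P+A.apply([0,0,L1])
    A3=A*z(sg[1]*q[2]); E=P1+A3.apply([a,0,0]); A=A3*y(q[3])
    P2=E+A.apply([b,0,L2]); A=A*z(sg[2]*q[4])*y(q[5])
    A7=A*z(sg[3]*q[6]+d); T=P2+A7.apply([0,0,L3])+A.apply([e,0,0])
    return T,A7,P1,E,P2
E
python3 - <<'E'
from kin import *
np.set_printoptions(precision=4,suppress=True)
best=[]
for sg in itertools.product([-1,1],repeat=4):
    def f(p):
        o=[]
        for q,t,yw in D:
            T,A,*_=fk(p,q,sg); o+=list((T-t)*3); o+=list((A*R.from_euler('xyz',[np.pi,0,yw]).inv()).as_rotvec()*.5)
        o+=list(.003*np.array(p[5:9:1])*[1,1,0,1]); return o
    for d0 in(0,1.57,3.14,-1.57):
        s=least_squares(f,[.35,.45,.45,.3,0,0,0,d0,0]); best.append((s.cost,sg,s.x))
best.sort(key=lambda b:b[0])
for b in best[:6]: print(b[0],b[1],b[2])
E
```

```text
9.485290121298958e-07 (-1, -1, -1, -1) [ 6.655   0.5589  0.333   6.8861 -0.0724  0.0036 -0.1526  1.4984 -0.0016]
9.485290121310922e-07 (-1, -1, -1, -1) [ 6.655   0.5589  0.333   6.8861 -0.0724  0.0036 -0.1526  1.4984 -0.0016]
9.485290121362782e-07 (-1, -1, -1, -1) [ 6.655   0.5589  0.333   6.8861 -0.0724  0.0036 -0.1526  1.4984 -0.0016]
9.48529012145797e-07 (-1, -1, -1, -1) [ 6.655   0.5589  0.333   6.8861 -0.0724  0.0036 -0.1526  1.4984 -0.0016]
0.0014959419783842206 (-1, -1, 1, -1) [-0.1544  0.5877  0.3964 -0.0707 -0.072  -0.008   0.0141  1.4856 -0.0095]
0.0014959419783842252 (-1, -1, 1, -1) [-0.1544  0.5877  0.3964 -0.0707 -0.072  -0.008   0.0141  1.4856 -0.0095]
```

Request:
apply_moves(
  increments=[
    [[0.1, 0.2, 0], [0, 0, 0.05]],
    [[0.2, 0.4, 0], [0, 0, 0.1]],
    [[0.3, 0.6, 0], [0, 0, 0.14]],
    [[0.4, 0.8, 0], [0, 0, 0.16]],
    [[0.5, 1, 0], [0, 0, 0.16]],
  ],
)

```text
clock: 2.78
eef_pos: [0.3948, -0.3452, 0.3013]
ee_rot: [3.142, -0.0, 1.031]
wrist_force: [0.3, 0.4, 0.2]
opening: 0.0857
finger_force: 0.0
```

```bash
cat > log.py <<'E'
from h import *
import json,os
L=json.load(open("log.json")) if os.path.exists("log.json") else []
s=r.read_state(); L.append([list(s["qpos"]),list(s["eef_pos"]),list(s["ee_rot"])]); json.dump(L,open("log.json","w"))
print(round(s["clock"],2),np.round(s["qpos"],3),np.round(s["eef_pos"],4),np.round(s["ee_rot"],3))
E
cat > fit.py <<'E'
from kin import *
import json
np.set_printoptions(precision=4,suppress=True)
DD=[(q,t,[np.pi,0,y]) for q,t,y in D]+[tuple(x) for x in json.load(open("log.json"))]
sg=(-1,)*4
def f(p,w):
    o=[]
    for q,t,e in DD:
        T,A,*_=fk(p,q,sg); o+=list(T-t); o+=list((A*R.from_euler('xyz',e).inv()).as_rotvec()*.3)
    return o+list(w*np.array([p[5],p[6],p[8]]))+[1e-3*(p[3]-.33)]
for w in(.003,.1,10):
    s=least_squares(f,[.35,.45,.45,.3,-.07,0,0,1.5,0],args=(w,)); print(w,s.cost,s.x)
    if w==.1: np.save("p.npy",s.x)
    q=DD[-1][0]; print(" elbow,wrist",*fk(s.x,q,sg)[2:])
E
python3 log.py; python3 fit.py
```

```text
2.77 [ 0.799  0.296 -0.23   1.715  0.073  1.139  0.008] [ 0.3948 -0.3452  0.3013] [ 3.142 -0.     1.031]
0.003 1.4498050616211938e-05 [ 2.7574  0.5876  0.3765  2.9357 -0.0742 -0.0066 -0.0809  1.4966  0.0123]
 elbow,wrist [ 0.1102 -0.1316  3.3194] [ 0.1051 -0.1278  3.3213] [ 0.4069 -0.3516  3.2369]
0.1 2.784746034606656e-05 [ 1.2908  0.5942  0.3836  1.4275 -0.0761 -0.0063 -0.0322  1.4947  0.0018]
 elbow,wrist [ 0.1112 -0.1332  1.859 ] [ 0.1063 -0.1297  1.8608] [ 0.3986 -0.343   1.7294]
10 3.78043629745541e-05 [ 0.3388  0.5985  0.3878  0.4458 -0.0773 -0.     -0.      1.4935  0.    ]
 elbow,wrist [ 0.1119 -0.1344  0.9112] [ 0.1119 -0.1344  0.9112] [ 0.3974 -0.3405  0.7489]
```

```bash
cat > sim.py <<'E'
from kin import *
import json
p=np.array([.3388,.5985,.3878,.4458,-.0773,0,0,1.4935,0]); sg=(-1,)*4
def pose(q): T,A,*_=fk(p,q,sg); return T,A
def jac(q,wr=1):
    T,A=pose(q); J=np.zeros((6,7))
    for i in range(7):
        d=np.array(q,float); d[i]+=1e-5; T2,A2=pose(d)
        J[:3,i]=(T2-T)/1e-5; J[3:,i]=(A2*A.inv()).as_rotvec()/1e-5
    return J
def go(q,dT,dr,n=20):
    q=np.array(q,float); T0,A0=pose(q)
    for k in range(1,n+1):
        Tt=T0+np.array(dT)*k/n; At=R.from_rotvec(np.array(dr)*k/n)*A0
        T,A=pose(q); e=np.r_[Tt-T,(At*A.inv()).as_rotvec()]
        q=q+np.linalg.pinv(jac(q))@e
    return q
def clear(q,c=(.30,.105)):
    T,A,P1,E,P2=fk(p,q,sg); o=[]
    H=np.array([0,0,p[0]])
    for a,b in((H,P1),(P1,P2),(P2,T)):
        s=np.linspace(0,1,41)[:,None]; X=a+(b-a)*s; d=np.hypot(X[:,0]-c[0],X[:,1]-c[1]); i=d.argmin(); o.append((round(d[i],3),round(X[i,2],2)))
    return o
E
python3 - <<'E'
from sim import *
np.set_printoptions(precision=3,suppress=True)
X=[np.array(d[0]) for d in D]+[np.array(json.load(open("log.json"))[0][0])]
P=[np.array(d[1]) for d in D]+[np.array(json.load(open("log.json"))[0][1])]
yw=[.2918,.4985,.7811,1.031]
for i in range(3):
    print(X[i+1],go(X[i],P[i+1]-P[i],[0,0,yw[i+1]-yw[i]]))
q=X[3]; T=P[3]
wp=[(.44,-.25,.3,1.25),(.45,-.15,.3,1.4),(.45,-.05,.3,1.6),(.45,.033,.3,1.7),(.53,.13,.3,1.75),(.62,.217,.3,1.75),(.62,.217,.05,1.75)]
y=1.031
for w in wp:
    q=go(q,np.array(w[:3])-T,[0,0,w[3]-y]); T=np.array(w[:3]); y=w[3]; print(w,q,clear(q),fk(p,q,sg)[2])
E
```

```text
[ 1.024  0.44  -0.041  1.48   0.018  1.22  -0.092] [ 1.03   0.443 -0.041  1.48   0.019  1.219 -0.086]
[ 0.923  0.353 -0.135  1.625  0.051  1.167 -0.013] [ 0.927  0.354 -0.131  1.628  0.049  1.161 -0.005]
[ 0.799  0.296 -0.23   1.715  0.073  1.139  0.008] [ 0.801  0.298 -0.226  1.715  0.073  1.137  0.014]
(0.44, -0.25, 0.3, 1.25) [ 0.667  0.275 -0.318  1.756  0.094  1.125 -0.002] [(np.float64(0.28), np.float64(0.87)), (np.float64(0.268), np.float64(0.87)), (np.float64(0.378), np.float64(0.75))] [ 0.12  -0.11   0.915]
(0.45, -0.15, 0.3, 1.4) [ 0.542  0.232 -0.395  1.823  0.099  1.106 -0.058] [(np.float64(0.264), np.float64(0.92)), (np.float64(0.217), np.float64(0.85)), (np.float64(0.293), np.float64(0.75))] [ 0.112 -0.08   0.921]
(0.45, -0.05, 0.3, 1.6) [ 0.414  0.206 -0.487  1.865  0.108  1.096 -0.084] [(np.float64(0.252), np.float64(0.92)), (np.float64(0.156), np.float64(0.82)), (np.float64(0.214), np.float64(0.75))] [ 0.108 -0.058  0.925]
(0.45, 0.033, 0.3, 1.7) [ 0.282  0.21  -0.552  1.867  0.123  1.098 -0.187] [(np.float64(0.236), np.float64(0.92)), (np.float64(0.102), np.float64(0.81)), (np.float64(0.167), np.float64(0.75))] [ 0.117 -0.044  0.924]
(0.53, 0.13, 0.3, 1.75) [ 0.067  0.372 -0.574  1.657  0.215  1.177 -0.38 ] [(np.float64(0.16), np.float64(0.9)), (np.float64(0.082), np.float64(0.84)), (np.float64(0.234), np.float64(0.75))] [ 0.215 -0.031  0.896]
(0.62, 0.217, 0.3, 1.75) [-0.115  0.55  -0.549  1.365  0.286  1.306 -0.493] [(np.float64(0.094), np.float64(0.84)), (np.float64(0.084), np.float64(0.84)), (np.float64(0.343), np.float64(0.75))] [0.313 0.012 0.849]
(0.62, 0.217, 0.05, 1.75) [-0.165  0.771 -0.445  1.672  0.432  0.798 -0.627] [(np.float64(0.078), np.float64(0.66)), (np.float64(0.134), np.float64(0.77)), (np.float64(0.343), np.float64(0.5))] [0.415 0.037 0.768]
```

Run:
```python
from h import *
np.set_printoptions(precision=3,suppress=True)
W=pts(dict(np.load("side0.npz")))
for row in (2,12,25,40,60,80,100,120,140,160):
    print(row,[ [float(v) for v in np.round(W[row,c],3)] for c in (35,50,65,80,95,110,125) if W[row,c,2]>.2 and np.hypot(*W[row,c,:2])<.6])
```

```text
2 [[0.231, -0.056, 0.572], [0.24, -0.067, 0.573], [0.25, -0.066, 0.571], [0.259, -0.067, 0.57], [0.274, -0.046, 0.561]]
12 [[0.229, -0.058, 0.565], [0.238, -0.069, 0.567], [0.247, -0.072, 0.567], [0.257, -0.07, 0.564], [0.271, -0.054, 0.557], [0.307, 0.051, 0.517]]
25 [[0.226, -0.066, 0.559], [0.235, -0.074, 0.561], [0.244, -0.079, 0.56], [0.254, -0.078, 0.558], [0.267, -0.062, 0.55], [0.306, 0.056, 0.502]]
40 [[0.222, -0.08, 0.555], [0.231, -0.086, 0.555], [0.24, -0.088, 0.554], [0.25, -0.088, 0.552], [0.262, -0.076, 0.545], [0.303, 0.058, 0.486]]
60 [[0.217, -0.089, 0.545], [0.226, -0.099, 0.547], [0.234, -0.104, 0.547], [0.244, -0.104, 0.545], [0.255, -0.098, 0.54], [0.301, 0.069, 0.46]]
80 [[0.213, -0.091, 0.532], [0.222, -0.099, 0.533], [0.231, -0.103, 0.533], [0.241, -0.104, 0.531], [0.251, -0.1, 0.526], [0.267, -0.077, 0.512], [0.316, 0.082, 0.427]]
100 [[0.209, -0.092, 0.517], [0.218, -0.098, 0.518], [0.227, -0.102, 0.517], [0.237, -0.103, 0.515], [0.248, -0.1, 0.51], [0.261, -0.091, 0.502], [0.312, 0.082, 0.402]]
120 [[0.214, -0.097, 0.502], [0.224, -0.099, 0.5], [0.233, -0.104, 0.5], [0.29, 0.086, 0.379], [0.306, 0.077, 0.379]]
140 [[0.286, 0.094, 0.346], [0.302, 0.084, 0.347]]
160 [[0.282, 0.103, 0.31], [0.297, 0.086, 0.316]]
```

```bash
cat > fast.py <<'E'
import numpy as np, json
from scipy.spatial.transform import Rotation as R
h,L1,L2,L3,c,d=.3388,.5985,.3878,.4458,-.0773,1.4935
AX=[(0,0,-1),(0,1,0),(0,0,-1),(0,1,0),(0,0,-1),(0,1,0),(0,0,-1)]
def rz(t): C,S=np.cos(t),np.sin(t); return np.array([[C,-S,0],[S,C,0],[0,0,1]])
def ry(t): C,S=np.cos(t),np.sin(t); return np.array([[C,0,S],[0,1,0],[-S,0,C]])
def fk(q):
    A=rz(c); ax=[];P=[]
    H=np.array([0,0,h]); pos=H; el=wr=None
    for i in range(7):
        ax.append(A@np.array(AX[i])); P.append(pos)
        A=A@(rz(-q[i]) if i%2==0 else ry(q[i]))
        if i==1: pos=el=pos+A[:,2]*L1
        if i==3: pos=wr=pos+A[:,2]*L2
    A=A@rz(d); T=pos+A[:,2]*L3
    return T,A,np.array(ax),np.array(P),el,wr
def rv(M):
    return R.from_matrix(M).as_rotvec()
def go(q,Tt,At,n=10,log=None):
    q=np.array(q,float); T0,A0,*_=fk(q); w=rv(At@A0.T)
    for k in range(1,n+1):
        T,A,ax,P,el,wr=fk(q)
        e=np.r_[T0+(Tt-T0)*k/n-T, rv(R.from_rotvec(w*k/n).as_matrix()@A0@A.T)]
        J=np.vstack([np.cross(ax,T-P).T,ax.T]); q=q+np.linalg.pinv(J)@e
        if log is not None: log.append(q)
    return q
NECK=[np.array(x) for x in [(.30,.105,-.1),(.30,.105,.40),(.306,.085,.46),(.305,.072,.52),(.295,.04,.62),(.27,0,.66),(.245,-.04,.63),(.238,-.055,.53)]]
S=np.linspace(0,1,13)[:,None]
OB=np.vstack([a+(b-a)*S for a,b in zip(NECK[:-1],NECK[1:])])
def clear(q):
    T,A,_,_,el,wr=fk(q); H=np.array([0,0,h]); s=np.linspace(0,1,25)[:,None]
    X=np.vstack([H+(el-H)*s,el+(wr-el)*s,wr+(T-wr)*s[:20]])
    D=np.linalg.norm(X[:,None]-OB[None],axis=2); return D.min()
LIM=np.array([[-2.76,2.76],[-.34,2.15],[-1.52,1.57],[.19,2.46],[-1.09,4.23],[.17,1.99],[-2.82,2.82]])
def lim(q): return min((q-LIM[:,0]).min(),(LIM[:,1]-q).min())
def down(yaw): return R.from_euler('xyz',[np.pi,0,yaw]).as_matrix()
E
cat > plan.py <<'E'
from fast import *
from scipy.optimize import differential_evolution as DE
np.set_printoptions(precision=3,suppress=True)
q0=np.array(json.load(open("log.json"))[-1][0])
G=np.array([.621,.217,.035]); yg=np.pi/2+.17
def path(x,log=None):
    q=q0; 
    for i in range(3):
        w=x[6*i:6*i+6]; q=go(q,w[:3],R.from_rotvec(w[3:]).as_matrix()@down(1.35+.1*i),8,log)
    q=go(q,np.array([.55,.16,.40]),down(yg),8,log)
    q=go(q,np.array([.621,.217,.15]),down(yg),6,log)
    return go(q,G,down(yg),5,log)
def cost(x):
    L=[]; 
    try: path(x,L)
    except Exception: return 9
    L=np.array(L); 
    if not np.isfinite(L).all() or abs(L).max()>20: return 9
    cl=min(clear(q) for q in L[::2]); lm=min(lim(q) for q in L)
    le=sum(np.linalg.norm(x[6*i+6:6*i+9]-x[6*i:6*i+3]) for i in range(2))
    tilt=sum(np.linalg.norm(x[6*i+3:6*i+6]) for i in range(3))
    return -min(cl,.16)*5-min(clear(L[-1]),.2)*3-min(lm,.1)*8+.05*le+.03*tilt
b=[(.38,.50),(-.35,.05),(.33,.55),(-.6,.6),(-.6,.6),(-.8,.8)]*3
import time; t=time.time()
x=None
s=DE(cost,b,maxiter=60,popsize=4,seed=1,polish=False,workers=-1,updating='deferred')
L=[];q=path(s.x,L); L=np.array(L)
print(time.time()-t,s.fun,"minclear",min(clear(q) for q in L),"lim",min(lim(q) for q in L)); print(s.x.reshape(3,6)); print(q,clear(q),fk(q)[4]); np.save("x.npy",s.x)
E
nproc; timeout 500 python3 plan.py
```

```text
4
73.72940111160278 -1.9989663890200393 minclear 0.14409975940774464 lim 0.14383111903436602
[[ 0.475 -0.303  0.544 -0.525 -0.478 -0.703]
 [ 0.462 -0.223  0.391 -0.131 -0.599  0.614]
 [ 0.435 -0.19   0.41   0.381 -0.347  0.288]]
[-0.839  0.879  0.784  1.692 -0.763  0.904  0.431] 0.16182448201761856 [0.333 0.318 0.721]
```

```bash
cat > emit.py <<'E'
from fast import *
np.set_printoptions(precision=3,suppress=True)
def emit(q,T,A,segs,chk=True):
    """q current; T,A commanded pose; segs list (pos,Rmat). prints calls in interface units"""
    for Tt,At in segs:
        w=rv(At@A.T); L=[]
        go(q,Tt,At,40,L); L=np.vstack([q,L]); dq=abs(np.diff(L,axis=0)).max(0)*40
        n=int(np.ceil(max(abs(Tt-T).max()/.1, np.linalg.norm(w)/.85, (dq[:2]/.8).max(),(dq[2:]/1.1).max())))
        s=np.round((Tt-T)/n/.1,2); t=np.round(w/n/(np.pi/2),2)
        print("x%d"%n,"shift",s,"turn",t,"| minclear %.3f lim %.2f"%(min(map(clear,L)),min(map(lim,L))), "end q",L[-1], "el",fk(L[-1])[4])
        T=T+s*.1*n
        for _ in range(n): A=R.from_rotvec(t*np.pi/2).as_matrix()@A
        q=L[-1]
    return q,T,A
E
python3 - <<'E'
from emit import *
s=json.load(open("log.json"))[-1]; x=np.load("x.npy")
yg=np.pi/2+.17
segs=[(x[6*i:6*i+3],R.from_rotvec(x[6*i+3:6*i+6]).as_matrix()@down(1.35+.1*i)) for i in range(3)]
segs+=[(np.array([.55,.16,.40]),down(yg)),(np.array([.621,.217,.15]),down(yg)),(np.array([.621,.217,.035]),down(yg))]
emit(np.array(s[0]),np.array([.3942,-.3465,.3013]),down(1.031),segs)
E
```

```text
x3 shift [0.27 0.14 0.81] turn [-0.12 -0.08 -0.08] | minclear 0.188 lim 0.32 end q [ 0.448 -0.021 -0.414  1.721  0.656  1.164 -1.103] el [-0.011  0.006  0.937]
x3 shift [-0.04  0.27 -0.51] turn [-0.01  0.03  0.3 ] | minclear 0.157 lim 0.15 end q [-0.101 -0.048  0.846  2.081 -0.626  0.809  1.64 ] el [-0.028 -0.001  0.937]
x1 shift [-0.29  0.34  0.19] turn [ 0.29  0.22 -0.07] | minclear 0.157 lim 0.29 end q [ 0.115  0.283  0.915  1.705 -0.661  1.564  1.422] el [ 0.164 -0.032  0.913]
x4 shift [ 0.29  0.87 -0.03] turn [-0.07  0.05 -0.02] | minclear 0.157 lim 0.43 end q [-0.833  0.388  0.749  1.406 -0.263  1.449  0.08 ] el [0.165 0.155 0.893]
x3 shift [ 0.24  0.19 -0.83] turn [ 0.01 -0.    0.01] | minclear 0.158 lim 0.54 end q [-0.77   0.689  0.634  1.592 -0.46   1.014  0.172] el [0.293 0.243 0.801]
x2 shift [-0.01  0.01 -0.57] turn [-0.   -0.   -0.01] | minclear 0.138 lim 0.53 end q [-0.726  0.812  0.552  1.691 -0.559  0.801  0.256] el [0.346 0.262 0.751]
```

Request:
apply_moves(
  increments=[
    [[0.05, 0.03, 0.16], [-0.024, -0.016, -0.016]],
    [[0.11, 0.06, 0.32], [-0.048, -0.032, -0.032]],
    [[0.16, 0.08, 0.49], [-0.072, -0.048, -0.048]],
    [[0.22, 0.11, 0.65], [-0.096, -0.064, -0.064]],
    [[0.27, 0.14, 0.81], [-0.12, -0.08, -0.08]],
  ],
)

```text
clock: 3.4
eef_pos: [0.4217, -0.3316, 0.3829]
ee_rot: [2.929, 0.083, 0.895]
wrist_force: [0.0, -0.8, 0.6]
opening: 0.0853
finger_force: 0.0
```

Request:
apply_moves(
  increments=[
    [[0.05, 0.03, 0.16], [-0.024, -0.016, -0.016]],
    [[0.11, 0.06, 0.32], [-0.048, -0.032, -0.032]],
    [[0.16, 0.08, 0.49], [-0.072, -0.048, -0.048]],
    [[0.22, 0.11, 0.65], [-0.096, -0.064, -0.064]],
    [[0.27, 0.14, 0.81], [-0.12, -0.08, -0.08]],
  ],
)

```text
clock: 4.03
eef_pos: [0.4486, -0.3175, 0.4638]
ee_rot: [2.707, 0.135, 0.744]
wrist_force: [0.9, -0.2, -0.2]
opening: 0.0854
finger_force: 0.0
```

Request:
apply_moves(
  increments=[
    [[0.05, 0.03, 0.16], [-0.024, -0.016, -0.016]],
    [[0.11, 0.06, 0.32], [-0.048, -0.032, -0.032]],
    [[0.16, 0.08, 0.49], [-0.072, -0.048, -0.048]],
    [[0.22, 0.11, 0.65], [-0.096, -0.064, -0.064]],
    [[0.27, 0.14, 0.81], [-0.12, -0.08, -0.08]],
  ],
)

```text
clock: 4.65
eef_pos: [0.4756, -0.3035, 0.5448]
ee_rot: [2.479, 0.152, 0.585]
wrist_force: [-0.3, -0.1, 0.0]
opening: 0.0857
finger_force: 0.0
```

```bash
python3 log.py; python3 fit.py
```

```text
4.65 [ 0.442  0.021 -0.328  1.621  0.634  1.205 -0.961] [ 0.4756 -0.3035  0.5448] [2.479 0.152 0.585]
0.003 0.0001694139432527258 [ 0.2903  0.5831  0.3909  0.3811 -0.0757 -0.0097  0.0057  1.4984 -0.015 ]
 elbow,wrist [ 0.0106 -0.006   0.8733] [ 0.001  -0.0042  0.8735] [ 0.3837 -0.0773  0.8403]
0.1 0.00017032664616136546 [ 0.2894  0.5822  0.3986  0.3775 -0.0757 -0.0078  0.0036  1.4985 -0.0057]
 elbow,wrist [ 0.0106 -0.006   0.8714] [ 0.0029 -0.0046  0.8716] [ 0.3932 -0.0792  0.8399]
10 0.00017256775119761287 [ 0.2878  0.5802  0.3965  0.3753 -0.0756 -0.      0.      1.4985 -0.    ]
 elbow,wrist [ 0.0105 -0.006   0.8678] [ 0.0105 -0.006   0.8678] [ 0.399  -0.0802  0.84  ]
```

```bash
cat > fit2.py <<'E'
from kin import *
import json
np.set_printoptions(precision=4,suppress=True)
DD=[(q,t,[np.pi,0,y]) for q,t,y in D]+[tuple(x) for x in json.load(open("log.json"))]
sg=(-1,)*4
def res(p):
    o=[]
    for q,t,e in DD:
        q=np.array(q)+np.r_[0,p[9:14],0]
        T,A,*_=fk(p[:9],q,sg); T=T; o.append(np.r_[T-t,(A*R.from_euler('xyz',e).inv()).as_rotvec()*.3])
    return np.array(o)
def f(p): return np.r_[res(p).ravel(),.02*np.array(p[[5,6,8]]),.02*p[9:14],1e-3*(p[3]-.36)]
s=least_squares(f,[.29,.58,.4,.375,-.075,0,0,1.5,0]+[0]*5)
print(s.cost,s.x); print(res(s.x)); np.save("p2.npy",s.x)
E
python3 fit2.py
```

```text
3.135734340992695e-05 [ 0.268   0.5767  0.4012  0.366  -0.1096 -0.1074 -0.0084  1.5584 -0.0148
  0.148  -0.0873 -0.119   0.0647 -0.0218]
[[-0.0002 -0.0002 -0.0003  0.0014  0.0014 -0.0002]
 [-0.0011 -0.0007 -0.0002 -0.0008  0.0018 -0.001 ]
 [ 0.0008  0.0007 -0.0004 -0.0003 -0.0007 -0.0002]
 [ 0.0015  0.0013  0.0001  0.0012 -0.0037 -0.0001]
 [-0.0009 -0.      0.0007 -0.0016  0.0017  0.0002]]
```

```bash
sed -i 's/^h,L1,L2,L3,c,d=.*/h,L1,L2,L3,c,d=.2878,.5802,.3965,.3753,-.0756,1.4985/' fast.py
sed -i 's/^x=None/b=b[:12]/; s/for i in range(3):$/for i in range(2):/; s/range(2) for/range(2) for/; s/for i in range(2))$/for i in range(1))/; s/tilt=.*/tilt=sum(np.linalg.norm(x[6*i+3:6*i+6]) for i in range(2))/; s/reshape(3,6)/reshape(2,6)/; s/popsize=4/popsize=7/' plan.py
cat >> plan.py <<'E'
from emit import emit
s0=json.load(open("log.json"))[-1]; x=s.x
segs=[(x[6*i:6*i+3],R.from_rotvec(x[6*i+3:6*i+6]).as_matrix()@down(1.35+.1*i)) for i in range(2)]
segs+=[(np.array([.55,.16,.40]),down(yg)),(np.array([.621,.217,.15]),down(yg)),(np.array([.621,.217,.035]),down(yg))]
emit(np.array(s0[0]),np.array(s0[1]),R.from_euler('xyz',s0[2]).as_matrix(),segs)
E
timeout 560 python3 plan.py
```

```text
68.03235864639282 -2.0018420340549534 minclear 0.13890124531086473 lim 0.180442035058011
[[ 0.4   -0.344  0.381 -0.464 -0.577  0.774]
 [ 0.451 -0.262  0.407  0.159 -0.438  0.469]]
[-0.92   0.957  0.946  1.672 -0.901  1.007  0.52 ] 0.16819323488915375 [0.315 0.354 0.622]
x4 shift [-0.19 -0.1  -0.41] turn [-0.06  0.04  0.22] | minclear 0.152 lim 0.19 end q [-0.308 -0.095  1.175  2.146 -0.702  0.56   1.999] el [-0.054 -0.013  0.865]
x1 shift [0.52 0.82 0.26] turn [ 0.36  0.21 -0.06] | minclear 0.143 lim 0.24 end q [-0.081  0.292  1.134  1.711 -0.73   1.428  1.559] el [0.167 0.001 0.843]
x5 shift [ 0.2   0.84 -0.01] turn [-0.03  0.05 -0.02] | minclear 0.143 lim 0.34 end q [-1.042  0.508  1.175  1.414 -0.466  1.522  0.281] el [0.161 0.232 0.795]
x3 shift [ 0.23  0.19 -0.84] turn [ 0.    0.   -0.01] | minclear 0.184 lim 0.36 end q [-0.94   0.814  0.99   1.581 -0.727  1.153  0.388] el [0.274 0.321 0.686]
x2 shift [ 0.    0.01 -0.57] turn [0. 0. 0.] | minclear 0.165 lim 0.23 end q [-0.897  0.933  0.891  1.671 -0.857  0.974  0.487] el [0.318 0.341 0.633]
```

Request:
apply_moves(
  increments=[
    [[-0.04, -0.02, -0.08], [-0.012, 0.008, 0.044]],
    [[-0.08, -0.04, -0.16], [-0.024, 0.016, 0.088]],
    [[-0.11, -0.06, -0.25], [-0.036, 0.024, 0.132]],
    [[-0.15, -0.08, -0.33], [-0.048, 0.032, 0.176]],
    [[-0.19, -0.1, -0.41], [-0.06, 0.04, 0.22]],
  ],
)

```text
clock: 5.28
eef_pos: [0.4562, -0.3137, 0.503]
ee_rot: [2.455, 0.263, 0.929]
wrist_force: [0.3, -0.6, 1.0]
opening: 0.0856
finger_force: 0.0
```

Request:
apply_moves(
  increments=[
    [[-0.04, -0.02, -0.08], [-0.012, 0.008, 0.044]],
    [[-0.08, -0.04, -0.16], [-0.024, 0.016, 0.088]],
    [[-0.11, -0.06, -0.25], [-0.036, 0.024, 0.132]],
    [[-0.15, -0.08, -0.33], [-0.048, 0.032, 0.176]],
    [[-0.19, -0.1, -0.41], [-0.06, 0.04, 0.22]],
  ],
)

```text
clock: 5.9
eef_pos: [0.4371, -0.3237, 0.462]
ee_rot: [2.469, 0.375, 1.279]
wrist_force: [0.5, 0.5, 0.2]
opening: 0.0852
finger_force: 0.0
```

```bash
python3 log.py
```

```text
5.9 [ 0.484 -0.129 -0.063  2.023  0.388  0.549  0.   ] [ 0.4371 -0.3237  0.462 ] [2.469 0.375 1.279]
```

Request:
apply_moves(
  increments=[
    [[-0.04, -0.02, -0.08], [-0.012, 0.008, 0.044]],
    [[-0.08, -0.04, -0.16], [-0.024, 0.016, 0.088]],
    [[-0.11, -0.06, -0.25], [-0.036, 0.024, 0.132]],
    [[-0.15, -0.08, -0.33], [-0.048, 0.032, 0.176]],
    [[-0.19, -0.1, -0.41], [-0.06, 0.04, 0.22]],
  ],
)

```text
clock: 6.52
eef_pos: [0.4181, -0.3339, 0.421]
ee_rot: [2.526, 0.475, 1.649]
wrist_force: [0.6, -1.1, 1.1]
opening: 0.0854
finger_force: 0.0
```

Request:
apply_moves(
  increments=[
    [[-0.04, -0.02, -0.08], [-0.012, 0.008, 0.044]],
    [[-0.08, -0.04, -0.16], [-0.024, 0.016, 0.088]],
    [[-0.11, -0.06, -0.25], [-0.036, 0.024, 0.132]],
    [[-0.15, -0.08, -0.33], [-0.048, 0.032, 0.176]],
    [[-0.19, -0.1, -0.41], [-0.06, 0.04, 0.22]],
  ],
)

```text
clock: 7.15
eef_pos: [0.3992, -0.3439, 0.38]
ee_rot: [2.623, 0.548, 2.042]
wrist_force: [-0.2, 0.2, -0.2]
opening: 0.0854
finger_force: 0.0
```

```bash
python3 log.py; python3 fit.py; python3 fit2.py|head -2
```

```text
7.15 [-0.303 -0.131  1.083  2.165 -0.573  0.455  1.88 ] [ 0.3992 -0.3439  0.38  ] [2.623 0.548 2.042]
0.003 0.0004502332957414029 [ 0.2812  0.5892  0.4017  0.3769 -0.0742 -0.0126  0.0033  1.5046 -0.0045]
 elbow,wrist [-0.075  -0.0174  0.8654] [-0.0832 -0.0079  0.8647] [ 0.1619 -0.2511  0.6593]
0.1 0.00045108271015019923 [ 0.2808  0.589   0.4013  0.3762 -0.0742 -0.0114  0.003   1.5046 -0.0038]
 elbow,wrist [-0.075  -0.0174  0.8648] [-0.0824 -0.0089  0.8641] [ 0.1625 -0.2519  0.6592]
10 0.0004618309163220783 [ 0.2774  0.5852  0.3946  0.3708 -0.0746 -0.      0.      1.5042  0.    ]
 elbow,wrist [-0.0745 -0.0173  0.8576] [-0.0745 -0.0173  0.8576] [ 0.167  -0.2576  0.6586]
0.0003581867746226959 [ 0.2933  0.5941  0.399   0.3771 -0.0455  0.0167  0.016   1.4862  0.0018
 -0.0327  0.0401  0.0363 -0.0147 -0.0122]
```

Request:
apply_moves(
  increments=[
    [[0.1, 0.16, 0.05], [0.072, 0.042, -0.012]],
    [[0.21, 0.33, 0.1], [0.144, 0.084, -0.024]],
    [[0.31, 0.49, 0.16], [0.216, 0.126, -0.036]],
    [[0.42, 0.66, 0.21], [0.288, 0.168, -0.048]],
    [[0.52, 0.82, 0.26], [0.36, 0.21, -0.06]],
  ],
)

```text
clock: 7.78
eef_pos: [0.4521, -0.261, 0.4065]
ee_rot: [2.691, -0.108, 1.958]
wrist_force: [0.1, 0.3, 0.7]
opening: 0.0856
finger_force: 0.0
```

```bash
python3 log.py
sed -i 's/^h,L1,L2,L3,c,d=.*/h,L1,L2,L3,c,d=.2808,.589,.4013,.3762,-.0742,1.5046/' fast.py
python3 - <<'E'
from emit import *
s=json.load(open("log.json"))[-1]; yg=np.pi/2+.17
emit(np.array(s[0]),np.array(s[1]),R.from_euler('xyz',s[2]).as_matrix(),[(np.array([.55,.16,.40]),down(yg)),(np.array([.621,.217,.15]),down(yg)),(np.array([.621,.217,.035]),down(yg))])
from h import *
for n in("top","side"):
    im=dict(np.load(n+"0.npz")); W=pts(im)
    F=im["frame"].astype(int); 
    def rect(m,t):
        q=W[m][:,:2].astype(np.float32)
        if len(q)>4: print(n,t,len(q),cv2.minAreaRect(q*1000))
    X,Y,Z=W[...,0],W[...,1],W[...,2]; ok=(X>.5)&(X<.72)
    rect(ok&(Y>.335)&(Y<.41)&(Z>.025)&(Z<.045),"fixjaw")
    rect(ok&(Z>.043)&(Z<.05)&(abs(X-.603)<.06)&(abs(Y-.2957)<.055),"ledge")
    red=(F[...,2]>1.8*F[...,1])&(F[...,2]>1.8*F[...,0])&(F[...,2]>90)
    g=red&ok&(abs(Y-.217)<.03)&(abs(X-.62)<.03)
    rect(g&(Z>.052),"griptop"); 
    k=ok&(abs(Y-.225)<.035)&(Z>.018)&(Z<.045); rect(k,"carriage")
    k=ok&(Y>.15)&(Y<.41)&(Z>.008)&(Z<.0135)&(F.min(-1)>110); rect(k,"plate")
E
```

```text
7.78 [-0.05   0.283  1.063  1.721 -0.727  1.365  1.546] [ 0.4521 -0.261   0.4065] [ 2.691 -0.108  1.958]
x5 shift [ 0.2   0.84 -0.01] turn [-0.03  0.05 -0.02] | minclear 0.143 lim 0.36 end q [-0.999  0.444  1.039  1.432 -0.381  1.48   0.209] el [0.152 0.202 0.813]
x3 shift [ 0.23  0.19 -0.84] turn [ 0.    0.   -0.01] | minclear 0.177 lim 0.46 end q [-0.896  0.751  0.873  1.603 -0.63   1.091  0.323] el [0.274 0.294 0.711]
x2 shift [-0.    0.   -0.57] turn [0. 0. 0.] | minclear 0.158 lim 0.34 end q [-0.848  0.871  0.776  1.694 -0.753  0.901  0.42 ] el [0.322 0.315 0.66 ]
top fixjaw 419 ((596.7138671875, 355.71722412109375), (89.18769836425781, 49.37759017944336), 9.82214641571045)
top ledge 874 ((603.0443725585938, 295.7522277832031), (74.08431243896484, 73.93993377685547), 8.571080207824707)
top griptop 57 ((621.7686767578125, 217.2501983642578), (10.300548553466797, 24.272449493408203), 10.085442543029785)
top carriage 565 ((581.0092163085938, 226.94451904296875), (158.38404846191406, 65.84359741210938), 0.058200374245643616)
top plate 688 ((640.298095703125, 271.359619140625), (143.5429229736328, 191.21836853027344), 10.584227561950684)
side fixjaw 326 ((592.2667236328125, 370.2197265625), (89.92194366455078, 23.456378936767578), 12.253549575805664)
side ledge 452 ((601.9285888671875, 296.4148864746094), (76.44331359863281, 75.66044616699219), 9.020512580871582)
side griptop 64 ((619.8628540039062, 217.37118530273438), (25.741151809692383, 14.291013717651367), 89.619140625)
side carriage 614 ((580.4024658203125, 226.89334106445312), (66.20264434814453, 160.26248168945312), 89.96824645996094)
side plate 630 ((610.9619750976562, 236.32823181152344), (143.35556030273438, 265.6812438964844), 51.671607971191406)
```

Request:
apply_moves(
  increments=[
    [[0.04, 0.17, 0], [-0.006, 0.01, -0.004]],
    [[0.08, 0.34, 0], [-0.012, 0.02, -0.008]],
    [[0.12, 0.5, -0.01], [-0.018, 0.03, -0.012]],
    [[0.16, 0.67, -0.01], [-0.024, 0.04, -0.016]],
    [[0.2, 0.84, -0.01], [-0.03, 0.05, -0.02]],
  ],
)

```text
clock: 8.4
eef_pos: [0.4714, -0.1771, 0.4052]
ee_rot: [2.781, -0.088, 1.918]
wrist_force: [-0.2, -0.2, -0.2]
opening: 0.0853
finger_force: 0.0
```

Request:
apply_moves(
  increments=[
    [[0.04, 0.17, 0], [-0.006, 0.01, -0.004]],
    [[0.08, 0.34, 0], [-0.012, 0.02, -0.008]],
    [[0.12, 0.5, -0.01], [-0.018, 0.03, -0.012]],
    [[0.16, 0.67, -0.01], [-0.024, 0.04, -0.016]],
    [[0.2, 0.84, -0.01], [-0.03, 0.05, -0.02]],
  ],
)

```text
clock: 9.02
eef_pos: [0.4912, -0.0931, 0.4043]
ee_rot: [2.871, -0.068, 1.88]
wrist_force: [-0.6, -0.4, 0.1]
opening: 0.0855
finger_force: 0.0
```

Request:
apply_moves(
  increments=[
    [[0.04, 0.17, 0], [-0.006, 0.01, -0.004]],
    [[0.08, 0.34, 0], [-0.012, 0.02, -0.008]],
    [[0.12, 0.5, -0.01], [-0.018, 0.03, -0.012]],
    [[0.16, 0.67, -0.01], [-0.024, 0.04, -0.016]],
    [[0.2, 0.84, -0.01], [-0.03, 0.05, -0.02]],
  ],
)

```text
clock: 9.65
eef_pos: [0.5111, -0.0091, 0.4032]
ee_rot: [2.96, -0.046, 1.843]
wrist_force: [0.3, -0.7, 0.5]
opening: 0.0856
finger_force: 0.0
```

Request:
apply_moves(
  increments=[
    [[0.04, 0.17, 0], [-0.006, 0.01, -0.004]],
    [[0.08, 0.34, 0], [-0.012, 0.02, -0.008]],
    [[0.12, 0.5, -0.01], [-0.018, 0.03, -0.012]],
    [[0.16, 0.67, -0.01], [-0.024, 0.04, -0.016]],
    [[0.2, 0.84, -0.01], [-0.03, 0.05, -0.02]],
  ],
)

```text
clock: 10.28
eef_pos: [0.5315, 0.0747, 0.4022]
ee_rot: [3.048, -0.019, 1.808]
wrist_force: [-0.4, 0.7, -0.4]
opening: 0.0857
finger_force: 0.0
```

Request:
apply_moves(
  increments=[
    [[0.04, 0.17, 0], [-0.006, 0.01, -0.004]],
    [[0.08, 0.34, 0], [-0.012, 0.02, -0.008]],
    [[0.12, 0.5, -0.01], [-0.018, 0.03, -0.012]],
    [[0.16, 0.67, -0.01], [-0.024, 0.04, -0.016]],
    [[0.2, 0.84, -0.01], [-0.03, 0.05, -0.02]],
  ],
)

```text
clock: 10.9
eef_pos: [0.5515, 0.1587, 0.4013]
ee_rot: [3.135, 0.01, 1.776]
wrist_force: [-0.6, 0.0, 0.2]
opening: 0.0853
finger_force: 0.0
```

```bash
python3 log.py
python3 - <<'E'
from emit import *
s=json.load(open("log.json"))[-1]; yg=np.pi/2+.171
emit(np.array(s[0]),np.array(s[1]),R.from_euler('xyz',s[2]).as_matrix(),[(np.array([.621,.217,.15]),down(yg)),(np.array([.621,.217,.035]),down(yg))])
E
```

```text
10.9 [-1.013  0.504  1.136  1.434 -0.448  1.479  0.314] [0.5515 0.1587 0.4013] [3.135 0.01  1.776]
x3 shift [ 0.23  0.19 -0.84] turn [ 0.    0.   -0.01] | minclear 0.184 lim 0.39 end q [-0.937  0.788  0.969  1.603 -0.701  1.133  0.384] el [0.272 0.317 0.696]
x2 shift [ 0.    0.01 -0.57] turn [0. 0. 0.] | minclear 0.165 lim 0.26 end q [-0.891  0.906  0.869  1.694 -0.83   0.952  0.484] el [0.317 0.338 0.644]
```

Request:
apply_moves(
  increments=[
    [[0.05, 0.04, -0.17], [0.001, 0.001, -0.002]],
    [[0.09, 0.08, -0.34], [0.001, 0.001, -0.004]],
    [[0.14, 0.12, -0.5], [0.001, 0.001, -0.006]],
    [[0.18, 0.16, -0.67], [0.002, 0.002, -0.007]],
    [[0.23, 0.195, -0.84], [0.002, 0.002, -0.007]],
  ],
  grip=0.5,
)

```text
clock: 11.52
eef_pos: [0.5744, 0.1771, 0.3161]
ee_rot: [3.137, 0.006, 1.765]
wrist_force: [-0.4, 0.7, -0.1]
opening: 0.0427
finger_force: 0.0
```

Request:
apply_moves(
  increments=[
    [[0.05, 0.04, -0.17], [0.001, 0.001, -0.002]],
    [[0.09, 0.08, -0.34], [0.001, 0.001, -0.004]],
    [[0.14, 0.12, -0.5], [0.001, 0.001, -0.006]],
    [[0.18, 0.16, -0.67], [0.002, 0.002, -0.007]],
    [[0.23, 0.195, -0.84], [0.002, 0.002, -0.007]],
  ],
)

```text
clock: 12.15
eef_pos: [0.5975, 0.1968, 0.2322]
ee_rot: [3.139, 0.002, 1.754]
wrist_force: [0.4, 1.3, 0.0]
opening: 0.0426
finger_force: 0.0
```

Request:
apply_moves(
  increments=[
    [[0.05, 0.04, -0.17], [0.001, 0.001, -0.002]],
    [[0.09, 0.08, -0.34], [0.001, 0.001, -0.004]],
    [[0.14, 0.12, -0.5], [0.001, 0.001, -0.006]],
    [[0.18, 0.16, -0.67], [0.001, 0.001, -0.008]],
    [[0.235, 0.195, -0.84], [0.001, 0.001, -0.008]],
  ],
)

```text
clock: 12.78
eef_pos: [0.621, 0.2164, 0.1482]
ee_rot: [3.14, 0.0, 1.742]
wrist_force: [-0.1, 0.2, 0.6]
opening: 0.0427
finger_force: 0.0
```

```bash
python3 log.py
python3 - <<'E'
from h import *
a=optics.get_image("top");b=optics.get_image("side")
c=np.hstack([cv2.resize(a["frame"][110:240,130:290],(400,325)),cv2.resize(b["frame"][130:260,210:370],(400,325))])
cv2.imwrite("pics/p4.png",c)
E
```

```text
12.78 [-0.894  0.812  0.933  1.611 -0.717  1.093  0.406] [0.621  0.2164 0.1482] [3.14  0.    1.742]
```

View pics/p4.png

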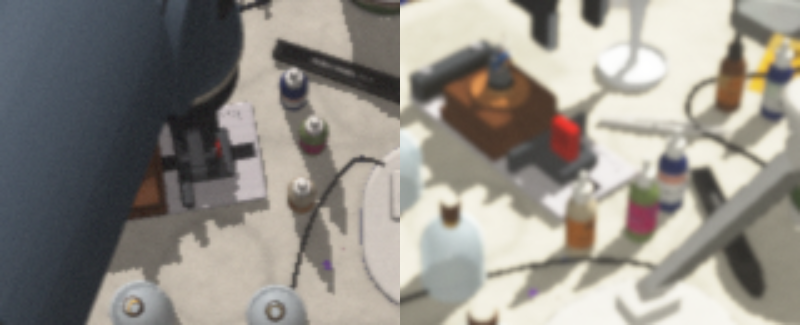

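The gripper is above the holder in the top crop at (205,150). The side crop shows the fingertips at (545,30) and (592,15), above the red grip at (565,135), and nothing has been disturbed. Next I'll descend and close.

Request:
apply_moves(
  increments=[
    [[0, 0.01, -0.12], [0, 0, 0]],
    [[0, 0.01, -0.24], [0, 0, 0]],
    [[0, 0.01, -0.36], [0, 0, 0]],
    [[0, 0.01, -0.48], [0, 0, 0]],
    [[0, 0.01, -0.6], [0, 0, 0]],
  ],
)

```text
clock: 13.5
eef_pos: [0.6206, 0.217, 0.0884]
ee_rot: [3.14, 0.0, 1.742]
wrist_force: [1.0, 0.4, 0.1]
opening: 0.0427
finger_force: 0.0
```

Request:
apply_moves(
  increments=[
    [[0, 0, -0.12], [0, 0, 0]],
    [[0, 0, -0.24], [0, 0, 0]],
    [[0, 0, -0.36], [0, 0, 0]],
    [[0, 0, -0.46], [0, 0, 0]],
    [[0, 0, -0.53], [0, 0, 0]],
  ],
)

```text
clock: 14.12
eef_pos: [0.6206, 0.217, 0.0356]
ee_rot: [3.141, 0.0, 1.742]
wrist_force: [-0.7, 0.4, -0.1]
opening: 0.0425
finger_force: 0.0
```

Request:
apply_moves(
  increments=[
    [[0, 0, 0], [0, 0, 0]],
    [[0, 0, 0], [0, 0, 0]],
    [[0, 0, 0], [0, 0, 0]],
    [[0, 0, 0], [0, 0, 0]],
    [[0, 0, 0], [0, 0, 0]],
  ],
  grip=0,
  squeeze=30,
)

```text
clock: 14.75
eef_pos: [0.6217, 0.2171, 0.0367]
ee_rot: [3.138, 0.001, 1.742]
wrist_force: [5.4, -0.7, -3.9]
opening: 0.0114
finger_force: 35.4
```

Request:
apply_moves(
  increments=[
    [[-0.01, 0.06, 0], [0, 0, 0]],
    [[-0.02, 0.12, 0], [0, 0, 0]],
    [[-0.03, 0.18, 0], [0, 0, 0]],
    [[-0.04, 0.24, 0], [0, 0, 0]],
    [[-0.05, 0.3, 0], [0, 0, 0]],
  ],
)

```text
clock: 15.38
eef_pos: [0.6167, 0.2457, 0.0367]
ee_rot: [3.139, 0.002, 1.741]
wrist_force: [4.8, -4.3, -4.1]
opening: 0.0114
finger_force: 35.5
```

Request:
apply_moves(
  increments=[
    [[-0.01, 0.04, 0], [0, 0, 0]],
    [[-0.01, 0.08, 0], [0, 0, 0]],
    [[-0.02, 0.12, 0], [0, 0, 0]],
    [[-0.025, 0.14, 0], [0, 0, 0]],
    [[-0.025, 0.15, 0], [0, 0, 0]],
  ],
)

```text
clock: 16.0
eef_pos: [0.6153, 0.2536, 0.0368]
ee_rot: [3.138, 0.011, 1.736]
wrist_force: [7.9, -22.4, -6.3]
opening: 0.0114
finger_force: 35.3
```

Run:
```python
from h import *
np.set_printoptions(precision=4,suppress=True)
b=optics.get_image("side"); s=r.read_state(); print(s["wrist_force"],s["wrist_torque"],s["eef_pos"])
cv2.imwrite("pics/p5.png",cv2.resize(b["frame"][120:260,190:370],(800,622))[:600])
W=pts(b);X,Y,Z=W[...,0],W[...,1],W[...,2]
m=(Z>.043)&(Z<.05)&(X>.5)&(X<.69)&(Y>.24)&(Y<.40)
q=W[m][:,:2].astype(np.float32); print(len(q),cv2.minAreaRect(q*1000))
```

```text
[  7.7096 -22.3358  -6.3698] [-4.1852 -1.2914  0.3626] [0.6153 0.2536 0.0368]
345 ((574.4890747070312, 304.25543212890625), (115.5105209350586, 132.13143920898438), 81.85753631591797)
```

View pics/p5.png

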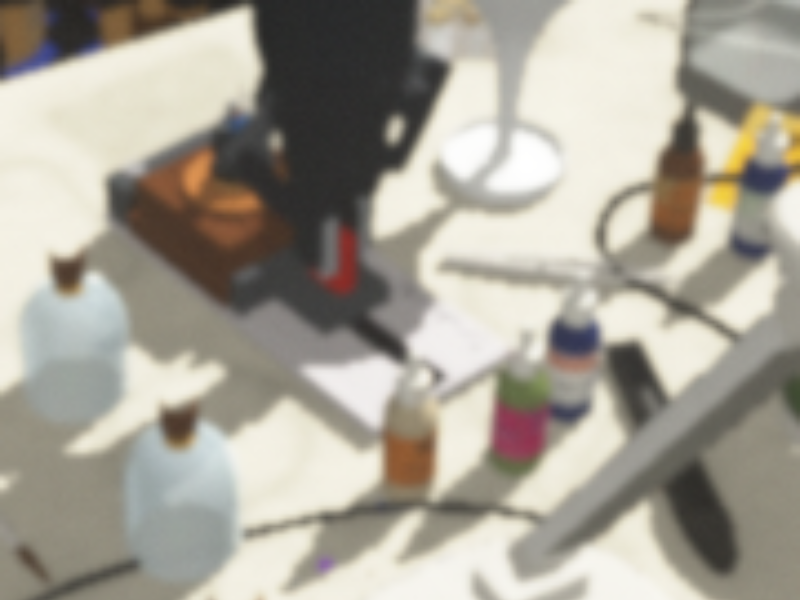

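Request:
apply_moves(
  increments=[
    [[0.01, -0.04, 0], [0, 0, 0]],
    [[0.01, -0.07, 0], [0, 0, 0]],
    [[0.01, -0.07, 0], [0, 0, 0]],
    [[0.01, -0.07, 0], [0, 0, 0]],
    [[0.01, -0.07, 0], [0, 0, 0]],
  ],
)

```text
clock: 16.68
eef_pos: [0.6153, 0.2535, 0.0367]
ee_rot: [3.139, 0.002, 1.741]
wrist_force: [6.2, -2.9, -4.5]
opening: 0.0111
finger_force: 35.4
```

Request:
apply_moves(
  increments=[
    [[0, 0, 0], [0, 0, 0]],
    [[0, 0, 0], [0, 0, 0]],
    [[0, 0, 0], [0, 0, 0]],
    [[0, 0, 0.05], [0, 0, 0]],
    [[0, 0, 0.15], [0, 0, 0]],
  ],
  grip=0.45,
)

```text
clock: 17.3
eef_pos: [0.614, 0.255, 0.0516]
ee_rot: [3.141, 0.0, 1.742]
wrist_force: [0.7, 0.1, 1.0]
opening: 0.0385
finger_force: 0.0
```

Request:
apply_moves(
  increments=[
    [[0, 0, 0.2], [0, 0, 0]],
    [[0, 0, 0.4], [0, 0, 0]],
    [[0, 0, 0.6], [0, 0, 0]],
    [[0, 0, 0.8], [0, 0, 0]],
    [[0, 0, 1], [0, 0, 0]],
  ],
)

```text
clock: 17.92
eef_pos: [0.6142, 0.255, 0.1528]
ee_rot: [3.14, 0.0, 1.742]
wrist_force: [0.2, 0.6, -0.4]
opening: 0.0384
finger_force: 0.0
```

```bash
python3 log.py; python3 fit.py | sed -n 3,4p
```

```text
17.93 [-0.948  0.82   0.941  1.584 -0.718  1.114  0.342] [0.6142 0.255  0.1528] [3.14  0.    1.742]
0.1 0.000995497131911711 [ 0.278   0.5815  0.4068  0.3677 -0.0707 -0.0127 -0.0082  1.5056  0.0035]
 elbow,wrist [0.2716 0.3269 0.6748] [0.2605 0.3295 0.6803] [0.6192 0.2467 0.5069]
```

```bash
cat > m.py <<'E'
from h import *
np.set_printoptions(precision=4,suppress=True)
def rect(q): return cv2.minAreaRect((q[:,:2]*1000).astype(np.float32))
for n in("top","side"):
    b=optics.get_image(n); W=pts(b);X,Y,Z=W[...,0],W[...,1],W[...,2]; F=b["frame"].astype(int)
    for t in("plinth","dome","bottle_blue","bottle_olive","bottle_cream"):
        for o in optics.outline_of(t,b)[:3]:
            q=W[o["region"]]; q=q[~np.isnan(q[:,0])]
            if len(q)<20: continue
            if t=="plinth":
                k=q[(q[:,2]>.043)&(q[:,2]<.049)]
                if len(k)>20: print(n,t,round(o["p"],2),len(k),rect(k))
                k=q[(q[:,2]>.085)]; 
                if len(k): print("   fig",k.mean(0))
            elif t=="dome":
                k=q[q[:,2]>.104]
                if len(k): print(n,t,round(o["p"],2),len(k),k.mean(0),k.min(0),k.max(0))
            else:
                k=q[q[:,2]>.068]; 
                if len(k): print(n,t,round(o["p"],2),len(k),k.mean(0))
    cv2.imwrite(f"pics/{n}_last.png",b["frame"]); np.savez(f"{n}_last.npz",**b)
E
python3 m.py
sed -i 's/^h,L1,L2,L3,c,d=.*/h,L1,L2,L3,c,d=.278,.5815,.4068,.3677,-.0707,1.5056/' fast.py
python3 - <<'E'
from emit import *
s=json.load(open("log.json"))[-1]; a=np.array
y=1.742
segs=[(a([.55,.17,.40]),down(y)),(a([.4375,.03,.33]),down(y-.2)),(a([.4375,.03,.086]),down(y-.2)),(a([.4375,.03,.25]),down(y-.2)),(a([.60,.30,.30]),down(y)),(a([.60,.334,.14]),down(y))]
emit(np.array(s[0]),np.array(s[1]),R.from_euler('xyz',s[2]).as_matrix(),segs)
E
```

```text
top plinth 0.55 453 ((598.6898193359375, 316.86187744140625), (73.40225219726562, 69.50318145751953), 8.896018028259277)
   fig [0.5748 0.2957 0.1908]
top dome 0.86 32 [0.4377 0.0287 0.1082] [0.4294 0.0176 0.1041] [0.4467 0.0366 0.1125]
top bottle_blue 0.54 32 [0.6776 0.1424 0.0731]
top bottle_olive 0.6 35 [0.6367 0.1249 0.073 ]
top bottle_cream 0.52 32 [0.5841 0.1348 0.0732]
side plinth 0.91 392 ((597.3642578125, 320.3374328613281), (76.19267272949219, 76.43733978271484), 11.38857364654541)
   fig [0.5967 0.3197 0.0894]
side dome 0.62 47 [0.4336 0.0221 0.1078] [0.4262 0.0175 0.1042] [0.4446 0.0311 0.1134]
side bottle_blue 0.56 13 [0.6752 0.1406 0.0711]
side bottle_olive 0.88 45 [0.6349 0.1239 0.0736]
side bottle_olive 0.19 712 [0.4327 0.0203 0.0798]
side bottle_cream 0.74 22 [0.582  0.1329 0.0715]
x3 shift [-0.21 -0.28  0.82] turn [-0.  0.  0.] | minclear 0.186 lim 0.37 end q [-1.059  0.48   1.141  1.428 -0.434  1.507  0.24 ] el [0.148 0.224 0.794]
x2 shift [-0.57 -0.71 -0.34] turn [ 0.    0.   -0.06] | minclear 0.117 lim 0.24 end q [-1.181  0.287  1.329  1.861 -0.297  1.225  0.218] el [0.073 0.148 0.836]
x3 shift [ 0.    0.   -0.82] turn [ 0.  0. -0.] | minclear 0.069 lim 0.24 end q [-0.78   0.584  0.928  2.205 -0.748  0.707  0.65 ] el [0.243 0.209 0.763]
x2 shift [0.   0.   0.83] turn [ 0.  0. -0.] | minclear 0.069 lim 0.25 end q [-1.06   0.373  1.231  1.998 -0.406  1.052  0.335] el [0.116 0.177 0.82 ]
x3 shift [0.54 0.9  0.16] turn [0.   0.   0.04] | minclear 0.082 lim 0.34 end q [-1.065  0.675  1.021  1.362 -0.57   1.412  0.118] el [0.198 0.305 0.732]
x2 shift [ 0.    0.17 -0.79] turn [-0.  0.  0.] | minclear 0.212 lim 0.39 end q [-1.075  0.824  0.934  1.527 -0.702  1.152  0.176] el [0.229 0.36  0.673]
```

```bash
cat > plan2.py <<'E'
from fast import *
import fast
from scipy.optimize import differential_evolution as DE
from emit import emit
np.set_printoptions(precision=3,suppress=True)
fast.OB=np.vstack([fast.OB,[(.30,.10,z) for z in np.arange(.4,.62,.02)]])
s0=json.load(open("log.json"))[-1]; q0=np.array(s0[0]); a=np.array
def segs(x):
    yd,yf=x[12],x[13]; o=[(a([.60,.24,.26]),down(1.742))]
    for i in range(2):
        w=x[6*i:6*i+6]; o.append((w[:3],R.from_rotvec(w[3:]).as_matrix()@down(1.6)))
    D=a([.4375,.0295,.086])
    o+=[(D+[0,0,.12],down(yd)),(D,down(yd)),(a([.4375,.0295,x[14]]),down(yd))]
    o+=[(a([x[15],x[16],x[14]]),down((yd+yf)/2)),(a([.5975,.32,.26]),down(yf)),(a([.5975,.32,.14]),down(yf))]
    return o
def cost(x):
    L=[];q=q0
    for T,A in segs(x): q=go(q,T,A,8,L)
    L=np.array(L)
    if not np.isfinite(L).all() or abs(L).max()>20: return 9
    cl=[clear(q) for q in L]; lm=min(lim(q) for q in L)
    pts=[a([.60,.24,.26]),x[:3],x[6:9],a([.4375,.03,.2])]
    le=sum(np.linalg.norm(u-v) for u,v in zip(pts,pts[1:]))
    tilt=np.linalg.norm(x[3:6])+np.linalg.norm(x[9:12])+np.linalg.norm(x[3:6]-x[9:12])
    return -min(min(cl),.14)*12-min(lm,.12)*8+.15*le+.06*tilt
b=[(.40,.60),(-.15,.25),(.33,.52),(-.6,.6),(-.6,.6),(-.8,.8)]*2+[(1.0,2.2),(1.2,2.3),(.25,.42),(.45,.56),(.05,.25)]
if __name__=="__main__":
    s=DE(cost,b,maxiter=110,popsize=4,seed=2,polish=False,workers=-1,updating='deferred')
    x=s.x; np.save("x2.npy",x); print(s.fun); print(x[:12].reshape(2,6),x[12:])
    emit(q0,a(s0[1]),R.from_euler('xyz',s0[2]).as_matrix(),segs(x))
    from h import pts
    for n in("side","top"):
        W=pts(dict(np.load(n+"_last.npz"))); th=np.radians(10.)
        d=W[...,:2]-[.5974,.3203]; u=d@[np.cos(th),np.sin(th)]; v=d@[-np.sin(th),np.cos(th)]
        m=(abs(u)<.03)&(v>.03)&(v<.075)
        print(n,[(int(k),np.round(np.nanmedian(W[...,2][m&(abs(v*1000-k)<1.5)])*1000,0)) for k in range(33,75,3)])
E
timeout 570 python3 plan2.py
```

```text
-1.4644029061184547
[[ 0.544  0.145  0.336  0.054 -0.097 -0.042]
 [ 0.54   0.111  0.33   0.049 -0.09  -0.076]] [1.002 1.817 0.259 0.476 0.059]
x2 shift [-0.07 -0.08  0.54] turn [-0.  0.  0.] | minclear 0.167 lim 0.37 end q [-1.022  0.674  1.036  1.494 -0.589  1.311  0.248] el [0.211 0.295 0.732]
x1 shift [-0.56 -0.94  0.75] turn [ 0.04 -0.06 -0.12] | minclear 0.165 lim 0.36 end q [-1.121  0.449  1.21   1.676 -0.51   1.24   0.181] el [0.125 0.219 0.802]
x1 shift [-0.05 -0.34 -0.06] turn [-0.    0.01 -0.02] | minclear 0.155 lim 0.35 end q [-1.082  0.439  1.222  1.707 -0.502  1.227  0.209] el [0.131 0.209 0.804]
x2 shift [-0.51 -0.41 -0.62] turn [-0.01  0.03 -0.17] | minclear 0.062 lim 0.23 end q [-1.057  0.523  1.338  2.064 -0.601  1.034  0.02 ] el [0.16  0.242 0.782]
x2 shift [ 0.   0.  -0.6] turn [0. 0. 0.] | minclear 0.048 lim 0.23 end q [-0.863  0.662  1.093  2.205 -0.863  0.802  0.245] el [0.251 0.255 0.737]
x2 shift [0.   0.   0.86] turn [0. 0. 0.] | minclear 0.048 lim 0.14 end q [-1.137  0.471  1.427  1.984 -0.517  1.14  -0.057] el [0.128 0.231 0.796]
x1 shift [0.38 0.3  0.01] turn [0.   0.   0.27] | minclear 0.090 lim 0.14 end q [-1.059  0.462  1.246  1.9   -0.485  1.133  0.216] el [0.143 0.216 0.799]
x3 shift [0.41 0.87 0.  ] turn [0.   0.   0.09] | minclear 0.106 lim 0.32 end q [-1.083  0.71   0.997  1.405 -0.596  1.345  0.185] el [0.201 0.321 0.719]
x2 shift [-0.   -0.   -0.59] turn [ 0.    0.   -0.01] | minclear 0.197 lim 0.40 end q [-1.064  0.81   0.93   1.553 -0.694  1.136  0.271] el [0.23  0.353 0.679]
side [(33, np.float64(47.0)), (36, np.float64(46.0)), (39, np.float64(nan)), (42, np.float64(nan)), (45, np.float64(39.0)), (48, np.float64(37.0)), (51, np.float64(38.0)), (54, np.float64(38.0)), (57, np.float64(38.0)), (60, np.float64(37.0)), (63, np.float64(nan)), (66, np.float64(nan)), (69, np.float64(nan)), (72, np.float64(nan))]
top [(33, np.float64(nan)), (36, np.float64(nan)), (39, np.float64(nan)), (42, np.float64(nan)), (45, np.float64(nan)), (48, np.float64(nan)), (51, np.float64(nan)), (54, np.float64(nan)), (57, np.float64(nan)), (60, np.float64(nan)), (63, np.float64(nan)), (66, np.float64(nan)), (69, np.float64(nan)), (72, np.float64(nan))]
  return np.nanmean(a, axis, out=out, keepdims=keepdims)
```

```bash
cat > plan3.py <<'E'
import plan2
from plan2 import *
N=3
B=[a([.452,-.261,.4065]),R.from_euler('xyz',[2.691,-.108,1.958])],[a([.3992,-.344,.38]),R.from_euler('xyz',[2.623,.548,2.042])],[a([.4756,-.3035,.545]),R.from_euler('xyz',[2.479,.152,.585])]
seed=np.concatenate([np.r_[t,rv(A.as_matrix()@down(1.6).T)] for t,A in B]+[[1.6,1.7,.28,.47,.1]])
def segs(x):
    yd,yf,zc,xv,yv=x[6*N:]; o=[(a([.60,.24,.26]),down(1.742)),(a([.55,.16,.40]),down(1.742))]
    for i in range(N):
        w=x[6*i:6*i+6]; o.append((w[:3],R.from_rotvec(w[3:]).as_matrix()@down(1.6)))
    D=a([.4375,.0295,.086])
    o+=[(D+[0,0,.12],down(yd)),(D,down(yd)),(a([.4375,.0295,zc]),down(yd))]
    o+=[(a([xv,yv,zc]),down((yd+yf)/2)),(a([.5975,.32,.26]),down(yf)),(a([.5975,.32,.14]),down(yf))]
    return o
def cost(x):
    L=[];q=q0
    for T,A in segs(x): q=go(q,T,A,8,L)
    L=np.array(L)
    if not np.isfinite(L).all() or abs(L).max()>20: return 9
    cl=min(clear(q) for q in L); lm=min(lim(q) for q in L)
    P=[a([.55,.16,.40])]+[x[6*i:6*i+3] for i in range(N)]+[a([.4375,.03,.2])]
    le=sum(np.linalg.norm(u-v) for u,v in zip(P,P[1:]))
    return -min(cl,.14)*20-min(lm,.1)*10+.1*le
b=[(.38,.56),(-.36,.1),(.33,.56),(-.7,.7),(-.7,.7),(-1.4,1.4)]*N+[(.6,2.2),(1.0,2.3),(.22,.45),(.44,.58),(.03,.27)]
if __name__=="__main__":
    rng=np.random.default_rng(0); lo,hi=np.array(b).T
    init=np.clip(seed+rng.normal(size=(70,len(b)))*(hi-lo)*.07,lo,hi); init[0]=np.clip(seed,lo,hi); init[50:]=rng.uniform(lo,hi,(20,len(b)))
    print("seed",cost(seed))
    s=DE(cost,b,maxiter=100,init=init,seed=2,polish=False,workers=-1,updating='deferred')
    x=s.x; np.save("x3.npy",x); print(s.fun); print(x[:6*N].reshape(N,6),x[6*N:])
    emit(q0,a(s0[1]),R.from_euler('xyz',s0[2]).as_matrix(),segs(x))
E
timeout 570 python3 plan3.py
```

```text
seed -0.9392638731352009
-2.0448832157939996
[[ 0.487  0.096  0.364 -0.135 -0.109  0.981]
 [ 0.534  0.016  0.418 -0.158  0.135 -0.254]
 [ 0.534 -0.041  0.363 -0.203  0.052  0.333]] [0.659 1.834 0.226 0.48  0.059]
x2 shift [-0.07 -0.08  0.54] turn [-0.  0.  0.] | minclear 0.167 lim 0.37 end q [-1.022  0.674  1.036  1.494 -0.589  1.311  0.248] el [0.211 0.295 0.732]
x2 shift [-0.25 -0.4   0.7 ] turn [-0.  0.  0.] | minclear 0.186 lim 0.43 end q [-1.047  0.474  1.14   1.435 -0.429  1.503  0.254] el [0.149 0.22  0.795]
x2 shift [-0.32 -0.31 -0.18] turn [-0.04 -0.04  0.27] | minclear 0.150 lim 0.43 end q [-1.22   0.186  1.048  1.788 -0.087  1.116  0.86 ] el [0.044 0.098 0.849]
x2 shift [ 0.24 -0.4   0.27] turn [-0.02  0.05 -0.4 ] | minclear 0.150 lim 0.30 end q [-0.877  0.564  1.268  1.359 -0.347  1.679  0.118] el [0.215 0.224 0.769]
x1 shift [ 0.   -0.58 -0.56] turn [-0.01 -0.02  0.38] | minclear 0.161 lim 0.30 end q [-0.887  0.441  1.144  1.596 -0.201  1.315  0.625] el [0.17  0.181 0.804]
x2 shift [-0.48  0.35 -0.78] turn [ 0.05 -0.05 -0.41] | minclear 0.062 lim 0.13 end q [-1.082  0.593  1.436  2.064 -0.673  1.094 -0.229] el [0.172 0.275 0.76 ]
x2 shift [-0.   0.  -0.6] turn [0. 0. 0.] | minclear 0.055 lim 0.13 end q [-0.907  0.723  1.196  2.205 -0.929  0.877 -0.017] el [0.258 0.286 0.714]
x2 shift [-0.   0.   0.7] turn [0. 0. 0.] | minclear 0.055 lim 0.10 end q [-1.109  0.574  1.47   2.035 -0.639  1.132 -0.258] el [0.16  0.272 0.766]
x1 shift [ 0.42  0.3  -0.01] turn [0.   0.   0.38] | minclear 0.069 lim 0.10 end q [-1.033  0.526  1.247  1.939 -0.566  1.093  0.134] el [0.167 0.24  0.781]
x3 shift [0.39 0.87 0.11] turn [0.   0.   0.13] | minclear 0.093 lim 0.32 end q [-1.08   0.707  0.989  1.405 -0.591  1.342  0.198] el [0.201 0.32  0.72 ]
x2 shift [ 0.   -0.   -0.59] turn [ 0.    0.   -0.01] | minclear 0.196 lim 0.40 end q [-1.061  0.807  0.922  1.553 -0.689  1.133  0.284] el [0.23  0.351 0.68 ]
```

```bash
cat > sweep.py <<'E'
import plan2
from plan2 import *
def sweep(T,A,q):
    q=go(q,T,A,20); o=[]
    for sgn in(1,-1):
        qq=q.copy()
        for k in range(160):
            t,M,ax,P,el,wr=fk(qq); J=np.vstack([np.cross(ax,t-P).T,ax.T]); n=np.linalg.svd(J)[2][-1]
            if n[2]*sgn<0: n=-n
            qq=qq+.02*n; qq=qq+np.linalg.pinv(np.vstack([np.cross(ax,t-P).T,ax.T]))@np.r_[T-fk(qq)[0],rv(A@fk(qq)[1].T)]
            if k%8==7: o.append((qq[2],clear(qq),lim(qq),fk(qq)[4],qq.copy()))
    o.sort(key=lambda v:v[0])
    for v in o:
        if v[2]>0: print("q3 %.2f clear %.3f lim %.2f"%v[:3],v[3],v[4])
if __name__=="__main__":
    for y in(1.0,1.6,2.1): print("dome",y); sweep(a([.4375,.0295,.086]),down(y),q0)
    print("final"); sweep(a([.5975,.32,.14]),down(1.742),q0)
E
python3 sweep.py
```

```text
dome 1.0
q3 -0.72 clear 0.079 lim 0.25 [ 0.257 -0.123  0.785] [ 0.374  0.512 -0.716  2.205  0.587  0.619 -1.336]
q3 -0.62 clear 0.073 lim 0.25 [ 0.253 -0.102  0.792] [ 0.313  0.488 -0.623  2.205  0.514  0.591 -1.256]
q3 -0.53 clear 0.065 lim 0.25 [ 0.25  -0.083  0.797] [ 0.25   0.469 -0.53   2.205  0.439  0.568 -1.175]
q3 -0.44 clear 0.057 lim 0.25 [ 0.247 -0.064  0.801] [ 0.184  0.454 -0.438  2.205  0.364  0.55  -1.093]
q3 -0.35 clear 0.052 lim 0.25 [ 0.244 -0.047  0.804] [ 0.118  0.442 -0.346  2.205  0.288  0.535 -1.012]
q3 -0.25 clear 0.048 lim 0.25 [ 0.242 -0.03   0.806] [ 0.051  0.433 -0.254  2.205  0.212  0.525 -0.93 ]
q3 -0.16 clear 0.046 lim 0.25 [ 0.241 -0.013  0.807] [-0.017  0.427 -0.163  2.205  0.136  0.518 -0.849]
q3 -0.07 clear 0.045 lim 0.25 [0.239 0.003 0.808] [-0.085  0.424 -0.071  2.205  0.059  0.514 -0.767]
q3 0.02 clear 0.044 lim 0.25 [0.238 0.02  0.808] [-0.153  0.423  0.021  2.205 -0.017  0.513 -0.685]
q3 0.11 clear 0.042 lim 0.25 [0.237 0.036 0.808] [-0.222  0.425  0.112  2.205 -0.094  0.515 -0.603]
q3 0.20 clear 0.042 lim 0.25 [0.237 0.053 0.807] [-0.29   0.43
[... 8456 characters left out ...]

q3 0.75 clear 0.176 lim 0.53 [0.242 0.313 0.705] [-0.984  0.747  0.75   1.553 -0.558  1.066  0.086]
q3 0.85 clear 0.189 lim 0.45 [0.235 0.336 0.691] [-1.032  0.781  0.853  1.553 -0.636  1.104  0.149]
q3 1.06 clear 0.208 lim 0.30 [0.223 0.382 0.655] [-1.112  0.865  1.056  1.553 -0.791  1.2    0.27 ]
q3 1.16 clear 0.216 lim 0.22 [0.22  0.405 0.633] [-1.144  0.914  1.156  1.553 -0.866  1.258  0.326]
q3 1.25 clear 0.222 lim 0.15 [0.218 0.426 0.608] [-1.169  0.968  1.254  1.553 -0.94   1.322  0.379]
q3 1.35 clear 0.224 lim 0.08 [0.218 0.447 0.58 ] [-1.188  1.025  1.351  1.553 -1.012  1.393  0.428]
q3 1.45 clear 0.227 lim 0.01 [0.22  0.465 0.549] [-1.2    1.086  1.446  1.553 -1.081  1.469  0.473]
```

```bash
cat > tilt.py <<'E'
import plan2
from plan2 import *
LAMP=np.vstack([np.linspace(u,v,15) for u,v in (((.588,.042,.05),(.562,-.115,.33)),((.562,-.115,.33),(.589,-.3,.333)))])
def lampclear(q):
    T,A,_,_,el,wr=fk(q); s=np.linspace(0,1,25)[:,None]; X=np.vstack([el+(wr-el)*s, T-A[:,2]*.07+(wr-T+A[:,2]*.07)*s])
    return np.linalg.norm(X[:,None]-LAMP[None],axis=2).min()
def tilted(beta,tau,flip=0):
    # hand leans toward bearing beta by tau; closing axis horizontal, perpendicular
    z=-np.array([np.sin(tau)*np.cos(beta),np.sin(tau)*np.sin(beta),np.cos(tau)]); y=np.array([-np.sin(beta),np.cos(beta),0])*(-1 if flip else 1)
    return np.column_stack([np.cross(y,z),y,z])
def family(T,A,q):
    q=go(q,T,A,20); o=[]
    for sgn in(1,-1):
        qq=q.copy()
        for k in range(140):
            t,M,ax,P,el,wr=fk(qq); J=np.vstack([np.cross(ax,t-P).T,ax.T]); n=np.linalg.svd(J)[2][-1]
            if n[2]*sgn<0: n=-n
            qq=qq+.02*n; f=fk(qq); qq=qq+np.linalg.pinv(J)@np.r_[T-f[0],rv(A@f[1].T)]
            if lim(qq)<.05: break
            if k%6==5: o.append((clear(qq),qq.copy()))
    return o
if __name__=="__main__":
    for tau in(.3,.45):
        for be in(-20,0,20,40,60,90):
            for fl in(0,1):
                A=tilted(np.radians(be),tau,fl)
                try: F=family(a([.4375,.0295,.09]),A,q0)
                except Exception: continue
                for nm,s in(("L",1),("R",-1)):
                    G=[f for f in F if f[1][2]*s>0 and abs(f[1]).max()<4]
                    if G:
                        g=max(G,key=lambda f:f[0]); print(tau,be,fl,nm,"clear %.3f lamp %.3f lim %.2f"%(g[0],lampclear(g[1]),lim(g[1])),g[1])
E
python3 tilt.py
```

```text
0.3 -20 0 L clear 0.129 lamp 0.114 lim 0.14 [-0.813  1.053  1.43   1.974 -0.919  1.479  2.238]
0.3 -20 0 R clear 0.120 lamp 0.114 lim 0.37 [ 0.628  0.849 -1.147  1.974  0.631  1.108  0.391]
0.3 -20 1 L clear 0.130 lamp 0.114 lim 0.12 [-0.815  1.065  1.445  1.974 -0.926  1.493 -0.892]
0.3 -20 1 R clear 0.034 lamp 0.114 lim 0.49 [ 0.213  0.581 -0.395  1.974  0.114  0.903 -2.149]
0.3 0 0 L clear 0.147 lamp 0.121 lim 0.13 [-0.877  1.067  1.438  1.956 -0.874  1.435  2.5  ]
0.3 0 0 R clear 0.117 lamp 0.121 lim 0.30 [ 0.578  0.902 -1.217  1.956  0.728  1.234  0.587]
0.3 0 1 L clear 0.147 lamp 0.121 lim 0.16 [-0.873  1.047  1.414  1.956 -0.861  1.413 -0.66 ]
0.3 0 1 R clear 0.029 lamp 0.121 lim 0.50 [-0.109  0.559 -0.022  1.956 -0.007  0.926 -1.69 ]
0.3 20 0 L clear 0.166 lamp 0.130 lim 0.05 [-0.948  1.065  1.44   1.964 -0.836  1.357  2.765]
0.3 20 0 R clear 0.112 lamp 0.130 lim 0.25 [ 0.529  0.938 -1.275  1.964  0.819  1.331  0.791]
0.3 20 1 L clear 0.166 lamp 0.130 lim 0.12 [-0.949  1.071  1.447  1.964 -0.84   1.363 -0.371]
0.3 20 1 R clear 0.038 lamp 0.130 lim 0.50 [-0.17   0.556 -0.034  
[... 2735 characters left out ...]
 0.925  1.977 -0.277  0.927  2.698]
0.45 60 0 R clear 0.115 lamp 0.143 lim 0.14 [ 0.356  1.064 -1.383  1.977  0.991  1.642  1.148]
0.45 60 1 L clear 0.161 lamp 0.143 lim 0.36 [-1.081  0.934  1.206  1.977 -0.525  1.029 -0.156]
0.45 60 1 R clear 0.071 lamp 0.143 lim 0.48 [-0.371  0.587 -0.02   1.977  0.376  0.958 -1.185]
0.45 90 0 L clear 0.124 lamp 0.158 lim 0.12 [-0.94   0.608  0.668  2.142  0.12   0.629  2.703]
0.45 90 0 R clear 0.092 lamp 0.158 lim 0.12 [ 0.306  1.008 -1.398  2.142  1.129  1.597  1.457]
0.45 90 1 L clear 0.138 lamp 0.158 lim 0.30 [-1.234  0.904  1.266  2.142 -0.598  0.759  0.349]
0.45 90 1 R clear 0.064 lamp 0.158 lim 0.32 [-0.432  0.522 -0.067  2.142  0.647  0.787 -1.021]
```

```bash
cat > chain.py <<'E'
from tilt import *
import fast
def run(be,tau,bf,wp=(.53,.14)):
    A=tilted(np.radians(be),tau,1); Af=tilted(np.radians(bf),tau,1)
    return [(a([.59,.22,.25]),down(1.742)),(a([wp[0],wp[1],.29]),A),(a([.4375,.0295,.22]),A),(a([.4375,.0295,.09]),A),(a([.4375,.0295,.24]),A),(a([wp[0],wp[1],.24]),A),(a([.5975,.32,.24]),Af),(a([.5975,.32,.15]),Af)]
if __name__=="__main__":
    for be in(40,55,70):
        for tau in(.3,.42):
            for bf in (be,be+30):
                L=[];q=q0
                for T,A in run(be,tau,bf): q=go(q,T,A,12,L)
                cl=[clear(q) for q in L]; print(be,tau,bf,"min %.3f dome %.3f lim %.2f lamp %.3f"%(min(cl),cl[47],min(map(lim,L)),min(map(lampclear,L))))
    print(); emit(q0,a(s0[1]),R.from_euler('xyz',s0[2]).as_matrix(),run(55,.36,55))
E
python3 chain.py
```

```text
40 0.3 40 min 0.138 dome 0.162 lim 0.14 lamp 0.137
40 0.3 70 min 0.138 dome 0.162 lim 0.14 lamp 0.137
40 0.42 40 min 0.169 dome 0.171 lim 0.06 lamp 0.134
40 0.42 70 min 0.169 dome 0.171 lim 0.16 lamp 0.134
55 0.3 55 min 0.131 dome 0.153 lim 0.16 lamp 0.143
55 0.3 85 min 0.131 dome 0.153 lim 0.16 lamp 0.143
55 0.42 55 min 0.163 dome 0.163 lim 0.15 lamp 0.141
55 0.42 85 min 0.163 dome 0.163 lim 0.17 lamp 0.141
70 0.3 70 min 0.119 dome 0.139 lim 0.18 lamp 0.148
70 0.3 100 min 0.119 dome 0.139 lim 0.18 lamp 0.148
70 0.42 70 min 0.153 dome 0.155 lim 0.18 lamp 0.148
70 0.42 100 min 0.153 dome 0.155 lim 0.18 lamp 0.148

x1 shift [-0.24 -0.35  0.97] turn [-0.  0.  0.] | minclear 0.167 lim 0.37 end q [-1.019  0.659  1.041  1.553 -0.586  1.271  0.285] el [0.208 0.289 0.738]
x2 shift [-0.3 -0.4  0.2] turn [-0.11  0.03 -0.25] | minclear 0.185 lim 0.23 end q [-1.106  0.824  1.342  1.467 -0.459  1.588 -0.386] el [0.218 0.367 0.673]
x2 shift [-0.46 -0.55 -0.35] turn [-0.01 -0.    0.  ] | minclear 0.149 lim 0.18 end q [-1.135  0.755  1.387  1.874 -0.418  1.257 -0.211] el [0.193 0.348 0.701]
x2 shift [-0.   -0.   -0.65] turn [ 0. -0.  0.] | minclear 0.149 lim 0.18 end q [-1.042  0.897  1.216  2.005 -0.597  1.025 -0.141] el [0.256 0.375 0.641]
x2 shift [-0.   -0.    0.75] turn [ 0. -0.  0.] | minclear 0.148 lim 0.16 end q [-1.147  0.735  1.408  1.848 -0.395  1.294 -0.22 ] el [0.185 0.343 0.709]
x2 shift [0.46 0.55 0.  ] turn [ 0. -0.  0.] | minclear 0.148 lim 0.16 end q [-1.104  0.866  1.312  1.537 -0.498  1.501 -0.376] el [0.227 0.381 0.655]
x2 shift [0.34 0.9  0.  ] turn [ 0. -0.  0.] | minclear 0.199 lim 0.21 end q [-1.075  1.014  1.228  1.08  -0.632  1.779 -0.669] el [0.265 0.416 0.585]
x1 shift [-0.01 -0.   -0.9 ] turn [ 0.01 -0.    0.01] | minclear 0.199 lim 0.21 end q [-1.094  1.091  1.198  1.19  -0.684  1.641 -0.649] el [0.269 0.44  0.546]
```

```bash
cat > chain2.py <<'E'
from chain import *
def cab(q):
    T,A,_,_,el,wr=fk(q); s=np.linspace(0,1,25)[:,None]; X=np.vstack([el+(wr-el)*s, wr+(T-wr)*s])
    d=np.maximum(np.array([.48,.49])-X[:,:2],0); return np.linalg.norm(d,axis=1).min()
if __name__=="__main__":
    for be in(25,40,55):
        for bf in(-40,-20,0,20):
            L=[];q=q0
            for T,A in run(be,.35,bf): q=go(q,T,A,12,L)
            cl=[clear(q) for q in L]; print(be,bf,"min %.3f dome %.3f lim %.2f lamp %.3f cab %.3f final %.3f"%(min(cl),cl[47],min(map(lim,L)),min(map(lampclear,L)),min(map(cab,L)),cab(L[-1])),L[-1])
E
python3 chain2.py
```

```text
25 -40 min 0.153 dome 0.163 lim -0.13 lamp 0.129 cab 0.132 final 0.132 [-0.973  1.148  1.434  1.396 -1.218  1.858 -1.893]
25 -20 min 0.153 dome 0.163 lim -0.02 lamp 0.129 cab 0.123 final 0.123 [-0.962  1.145  1.373  1.286 -1.11   1.865 -1.647]
25 0 min 0.153 dome 0.163 lim 0.02 lamp 0.129 cab 0.109 final 0.109 [-0.971  1.14   1.319  1.204 -0.997  1.849 -1.393]
25 20 min 0.153 dome 0.163 lim 0.06 lamp 0.129 cab 0.092 final 0.092 [-1.     1.13   1.271  1.162 -0.881  1.803 -1.129]
40 -40 min 0.151 dome 0.169 lim -0.13 lamp 0.136 cab 0.132 final 0.132 [-0.973  1.149  1.434  1.396 -1.218  1.859 -1.892]
40 -20 min 0.151 dome 0.169 lim -0.02 lamp 0.136 cab 0.123 final 0.123 [-0.962  1.145  1.373  1.286 -1.111  1.865 -1.646]
40 0 min 0.151 dome 0.169 lim 0.02 lamp 0.136 cab 0.109 final 0.109 [-0.971  1.141  1.32   1.204 -0.998  1.85  -1.393]
40 20 min 0.151 dome 0.169 lim 0.06 lamp 0.136 cab 0.092 final 0.092 [-1.001  1.131  1.272  1.162 -0.881  1.804 -1.129]
55 -40 min 0.145 dome 0.162 lim -0.13 lamp 0.142 cab 0.132 final 0.132 [-0.974  1.149  1.435  1.396 -1.219  1.86  -1.892]
55 -20 min 0.145 dome 0.162 lim -0.02 lamp 0.142 cab 0.123 final 0.123 [-0.962  1.146  1.375  1.286 -1.112  1.866 -1.646]
55 0 min 0.145 dome 0.162 lim 0.02 lamp 0.142 cab 0.109 final 0.109 [-0.971  1.141  1.321  1.204 -0.999  1.85  -1.393]
55 20 min 0.145 dome 0.162 lim 0.06 lamp 0.142 cab 0.091 final 0.091 [-1.001  1.131  1.273  1.162 -0.882  1.804 -1.128]
```

Run:
```python
from chain2 import *
for tau in(.18,.25,.3):
  for be in(25,45):
    for bf in(-20,10,30,60):
        L=[];q=q0
        for T,A in run(be,tau,bf): q=go(q,T,A,12,L)
        cl=[clear(q) for q in L]; print(tau,be,bf,"min %.3f dome %.3f lim %.2f lamp %.3f cab %.3f"%(min(cl),cl[47],min(map(lim,L)),min(map(lampclear,L)),min(map(cab,L))))
emit(q0,a(s0[1]),R.from_euler('xyz',s0[2]).as_matrix(),run(40,.25,30))
```

```text
0.18 25 -20 min 0.110 dome 0.132 lim 0.00 lamp 0.139 cab 0.118
0.18 25 10 min 0.110 dome 0.132 lim 0.08 lamp 0.139 cab 0.108
0.18 25 30 min 0.110 dome 0.132 lim 0.08 lamp 0.139 cab 0.101
0.18 25 60 min 0.110 dome 0.132 lim 0.08 lamp 0.139 cab 0.094
0.18 45 -20 min 0.103 dome 0.123 lim 0.00 lamp 0.143 cab 0.118
0.18 45 10 min 0.103 dome 0.123 lim 0.13 lamp 0.143 cab 0.108
0.18 45 30 min 0.103 dome 0.123 lim 0.13 lamp 0.143 cab 0.101
0.18 45 60 min 0.103 dome 0.123 lim 0.13 lamp 0.143 cab 0.095
0.25 25 -20 min 0.129 dome 0.153 lim -0.00 lamp 0.135 cab 0.120
0.25 25 10 min 0.129 dome 0.153 lim 0.10 lamp 0.135 cab 0.104
0.25 25 30 min 0.129 dome 0.153 lim 0.10 lamp 0.135 cab 0.092
0.25 25 60 min 0.129 dome 0.153 lim 0.10 lamp 0.135 cab 0.077
0.25 45 -20 min 0.123 dome 0.144 lim -0.00 lamp 0.141 cab 0.120
0.25 45 10 min 0.123 dome 0.144 lim 0.14 lamp 0.141 cab 0.104
0.25 45 30 min 0.123 dome 0.144 lim 0.14 lamp 0.141 cab 0.092
0.25 45 60 min 0.123 dome 0.144 lim 0.14 lamp 0.141 cab 0.077
0.3 25 -20 min 0.141 dome 0.164 lim -0.01 lamp 0.132 cab 0.121
0.3 25 10 min 0.141 dome 0.164 lim 0.10
[... 930 characters left out ...]
nd q [-0.977  0.872  1.244  2.032 -0.712  1.065 -0.235] el [0.274 0.35  0.652]
x2 shift [-0.   -0.    0.75] turn [ 0. -0. -0.] | minclear 0.125 lim 0.13 end q [-1.09   0.712  1.442  1.865 -0.495  1.329 -0.354] el [0.199 0.324 0.718]
x2 shift [0.46 0.55 0.  ] turn [ 0. -0. -0.] | minclear 0.126 lim 0.13 end q [-1.069  0.842  1.347  1.578 -0.605  1.511 -0.537] el [0.235 0.365 0.665]
x2 shift [0.34 0.9  0.  ] turn [ 0.   -0.   -0.06] | minclear 0.194 lim 0.21 end q [-1.052  0.996  1.291  1.161 -0.79   1.778 -0.998] el [0.271 0.405 0.594]
x1 shift [-0.01 -0.   -0.9 ] turn [ 0.   -0.    0.01] | minclear 0.194 lim 0.21 end q [-1.068  1.075  1.258  1.272 -0.846  1.647 -0.956] el [0.277 0.43  0.554]
```

```bash
sed -i 's/np.round(w\/n\/(np.pi\/2),2)/np.round(w\/n\/(np.pi\/2),3)/; s/\[(Tt-T)\/n/&/' emit.py
python3 - <<'E'
from chain2 import *
emit(q0,a(s0[1]),R.from_euler('xyz',s0[2]).as_matrix(),run(45,.25,15)[:4])
E
```

```text
x1 shift [-0.24 -0.35  0.97] turn [-0.     0.001  0.   ] | minclear 0.167 lim 0.37 end q [-1.019  0.659  1.041  1.553 -0.586  1.271  0.285] el [0.208 0.289 0.738]
x2 shift [-0.3 -0.4  0.2] turn [-0.079  0.025 -0.303] | minclear 0.185 lim 0.20 end q [-1.087  0.788  1.367  1.514 -0.544  1.571 -0.493] el [0.217 0.351 0.688]
x2 shift [-0.46 -0.55 -0.35] turn [ 0. -0.  0.] | minclear 0.123 lim 0.16 end q [-1.094  0.716  1.41   1.902 -0.502  1.262 -0.282] el [0.199 0.326 0.717]
x2 shift [-0.   -0.   -0.65] turn [ 0. -0.  0.] | minclear 0.123 lim 0.16 end q [-0.988  0.856  1.229  2.042 -0.695  1.029 -0.177] el [0.267 0.349 0.659]
```

Request:
apply_moves(
  increments=[
    [[-0.05, -0.07, 0.2], [0, 0, 0]],
    [[-0.1, -0.14, 0.4], [0, 0, 0]],
    [[-0.15, -0.21, 0.6], [0, 0, 0]],
    [[-0.2, -0.28, 0.8], [0, 0, 0]],
    [[-0.24, -0.35, 0.97], [0, 0.001, 0]],
  ],
  grip=0.6,
)

```text
clock: 19.15
eef_pos: [0.5899, 0.2195, 0.2501]
ee_rot: [3.141, -0.001, 1.742]
wrist_force: [0.2, -0.0, 0.0]
opening: 0.0515
finger_force: 0.0
```

Request:
apply_moves(
  increments=[
    [[-0.06, -0.08, 0.04], [-0.016, 0.005, -0.061]],
    [[-0.12, -0.16, 0.08], [-0.032, 0.01, -0.121]],
    [[-0.18, -0.24, 0.12], [-0.047, 0.015, -0.182]],
    [[-0.24, -0.32, 0.16], [-0.063, 0.02, -0.242]],
    [[-0.3, -0.4, 0.2], [-0.079, 0.025, -0.303]],
  ],
)

```text
clock: 19.77
eef_pos: [0.5598, 0.1797, 0.269]
ee_rot: [-3.11, 0.126, 1.264]
wrist_force: [0.0, -0.5, -0.5]
opening: 0.0515
finger_force: 0.0
```

Request:
apply_moves(
  increments=[
    [[-0.06, -0.08, 0.04], [-0.016, 0.005, -0.061]],
    [[-0.12, -0.16, 0.08], [-0.032, 0.01, -0.121]],
    [[-0.18, -0.24, 0.12], [-0.047, 0.015, -0.182]],
    [[-0.24, -0.32, 0.16], [-0.063, 0.02, -0.242]],
    [[-0.3, -0.4, 0.2], [-0.079, 0.025, -0.303]],
  ],
)

```text
clock: 20.4
eef_pos: [0.5298, 0.1398, 0.289]
ee_rot: [3.141, 0.251, 0.782]
wrist_force: [1.2, 0.2, 0.4]
opening: 0.0511
finger_force: 0.0
```

```bash
python3 log.py; python3 fit.py | sed -n 3p
python3 - <<'E'
from chain2 import *
s=json.load(open("log.json"))[-1]
emit(a(s[0]),a(s[1]),R.from_euler('xyz',s[2]).as_matrix(),run(45,.25,15)[2:])
E
python3 m.py | grep -v top
```

```text
20.4 [-1.03   0.83   1.364  1.525 -0.586  1.556 -0.438] [0.5298 0.1398 0.289 ] [3.141 0.251 0.782]
0.1 0.001128313385256919 [ 0.277   0.5797  0.4084  0.363  -0.0701 -0.0064 -0.0107  1.5059  0.0113]
x2 shift [-0.46 -0.55 -0.34] turn [ 0.    -0.     0.001] | minclear 0.126 lim 0.13 end q [-1.099  0.739  1.441  1.902 -0.524  1.278 -0.252] el [0.202 0.336 0.708]
x2 shift [-0.   -0.   -0.65] turn [ 0. -0.  0.] | minclear 0.126 lim 0.13 end q [-0.998  0.878  1.26   2.042 -0.719  1.05  -0.148] el [0.268 0.358 0.649]
x2 shift [-0.   -0.    0.75] turn [ 0. -0.  0.] | minclear 0.126 lim 0.11 end q [-1.113  0.72   1.464  1.875 -0.499  1.315 -0.265] el [0.193 0.331 0.715]
x2 shift [ 0.46  0.55 -0.  ] turn [ 0. -0.  0.] | minclear 0.126 lim 0.11 end q [-1.088  0.849  1.367  1.586 -0.606  1.499 -0.449] el [0.229 0.371 0.662]
x2 shift [ 0.34  0.9  -0.  ] turn [ 0.    -0.    -0.167] | minclear 0.189 lim 0.15 end q [-1.033  1.024  1.36   1.168 -0.885  1.838 -1.2  ] el [0.284 0.408 0.58 ]
x1 shift [-0.    0.   -0.91] turn [ 0.    -0.001  0.001] | minclear 0.189 lim 0.15 end q [-1.051  1.107  1.327  1.279 -0.94   1.714 -1.15 ] el [0.29  0.432 0.538]
   fig [0.4643 0.2031 0.6461]
side plinth 0.68 375 ((596.4102172851562, 320.0148010253906), (74.2134780883789, 75.2745361328125), 9.79227066040039)
   fig [0.5962 0.3186 0.0898]
side dome 0.78 40 [0.4337 0.0222 0.1074] [0.4269 0.0178 0.1043] [0.4447 0.03   0.111 ]
side bottle_blue 0.51 32 [0.6761 0.1417 0.0733]
side bottle_olive 0.86 45 [0.6358 0.1245 0.0737]
side bottle_cream 0.63 38 [0.5821 0.1335 0.0723]
side bottle_cream 0.32 42 [0.6356 0.1243 0.073 ]
```

Request:
apply_moves(
  increments=[
    [[-0.1, -0.12, -0.07], [0, 0, 0]],
    [[-0.19, -0.23, -0.14], [0, 0, 0]],
    [[-0.29, -0.35, -0.21], [0, 0, 0]],
    [[-0.38, -0.46, -0.28], [0, 0, 0]],
    [[-0.48, -0.58, -0.34], [0, 0, 0.001]],
  ],
)

```text
clock: 21.62
eef_pos: [0.4819, 0.0818, 0.254]
ee_rot: [-3.141, 0.251, 0.787]
wrist_force: [0.1, -0.9, 0.3]
opening: 0.0514
finger_force: 0.0
```

Request:
apply_moves(
  increments=[
    [[-0.1, -0.12, -0.07], [0, 0, 0]],
    [[-0.19, -0.23, -0.14], [0, 0, 0]],
    [[-0.29, -0.35, -0.21], [0, 0, 0]],
    [[-0.38, -0.46, -0.28], [0, 0, 0]],
    [[-0.48, -0.58, -0.34], [0, 0, 0.001]],
  ],
)

```text
clock: 22.25
eef_pos: [0.4338, 0.0235, 0.2199]
ee_rot: [-3.142, 0.251, 0.788]
wrist_force: [-0.3, -0.5, -0.6]
opening: 0.0511
finger_force: 0.0
```

```bash
python3 log.py; python3 m.py
python3 - <<'E'
import cv2,numpy as np
a=cv2.imread("pics/top_last.png")[190:300,240:400];b=cv2.imread("pics/side_last.png")[170:330,190:330]
cv2.imwrite("pics/p6.png",np.hstack([cv2.resize(a,(400,275)),cv2.resize(b,(241,275)) ]))
E
```

```text
22.25 [-1.027  0.754  1.391  1.935 -0.547  1.226 -0.203] [0.4338 0.0235 0.2199] [-3.142  0.251  0.788]
top plinth 0.62 755 ((597.6492309570312, 319.0582580566406), (73.5876235961914, 73.50204467773438), 9.7703218460083)
   fig [0.5972 0.3189 0.0899]
top dome 0.5 21 [0.4383 0.1918 0.6292] [0.4327 0.1874 0.6242] [0.444  0.1958 0.6352]
side plinth 0.8 179 ((579.8588256835938, 297.457275390625), (42.29311752319336, 56.03794479370117), 52.10746383666992)
side dome 0.94 47 [0.4339 0.0221 0.1078] [0.4267 0.0174 0.104 ] [0.4449 0.0305 0.1122]
side dome 0.77 9 [0.4065 0.0503 0.2427] [0.4048 0.0419 0.2277] [0.4074 0.0528 0.2517]
side bottle_blue 0.62 36 [0.6765 0.1418 0.0735]
side bottle_olive 0.88 43 [0.6354 0.1241 0.0734]
side bottle_cream 0.79 35 [0.5826 0.1334 0.0725]
```

View pics/p6.png

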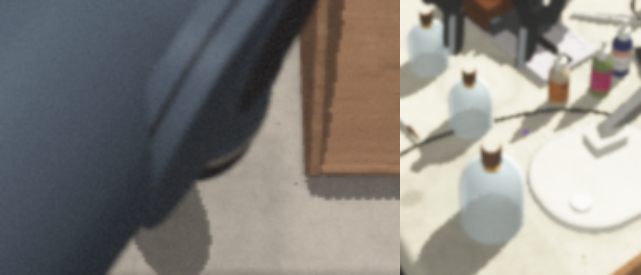

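The side crop shows the largest dome at (490,195) still standing, with the open fingers above it around (450,30) and (530,30). The bottles are unmoved. Next I'll descend and grasp.

Request:
apply_moves(
  increments=[
    [[0, 0, -0.14], [0, 0, 0]],
    [[0, 0.005, -0.28], [0, 0, 0]],
    [[0, 0.005, -0.42], [0, 0, 0]],
    [[0, 0.005, -0.56], [0, 0, 0]],
    [[0, 0.005, -0.67], [0, 0, 0]],
  ],
)

```text
clock: 23.48
eef_pos: [0.434, 0.0245, 0.1522]
ee_rot: [-3.141, 0.251, 0.788]
wrist_force: [-0.3, 0.5, 0.1]
opening: 0.0512
finger_force: 0.0
```

Request:
apply_moves(
  increments=[
    [[0, 0, -0.14], [0, 0, 0]],
    [[0, 0, -0.28], [0, 0, 0]],
    [[0, 0, -0.42], [0, 0, 0]],
    [[0, 0, -0.56], [0, 0, 0]],
    [[0, 0, -0.67], [0, 0, 0]],
  ],
)

```text
clock: 24.1
eef_pos: [0.4341, 0.0245, 0.0854]
ee_rot: [-3.141, 0.251, 0.788]
wrist_force: [-0.5, 0.2, 1.1]
opening: 0.0514
finger_force: 0.0
```

```bash
python3 log.py
python3 - <<'E'
from h import *
b=optics.get_image("side"); cv2.imwrite("pics/p7.png",cv2.resize(b["frame"][210:330,170:330],(800,600),interpolation=2)); print(r.read_state()["wrist_force"])
E
```

```text
24.1 [-0.92   0.896  1.18   2.083 -0.762  0.971 -0.09 ] [0.4341 0.0245 0.0854] [-3.141  0.251  0.788]
[-0.94292916  0.72451256 -0.95267758]
```

View pics/p7.png

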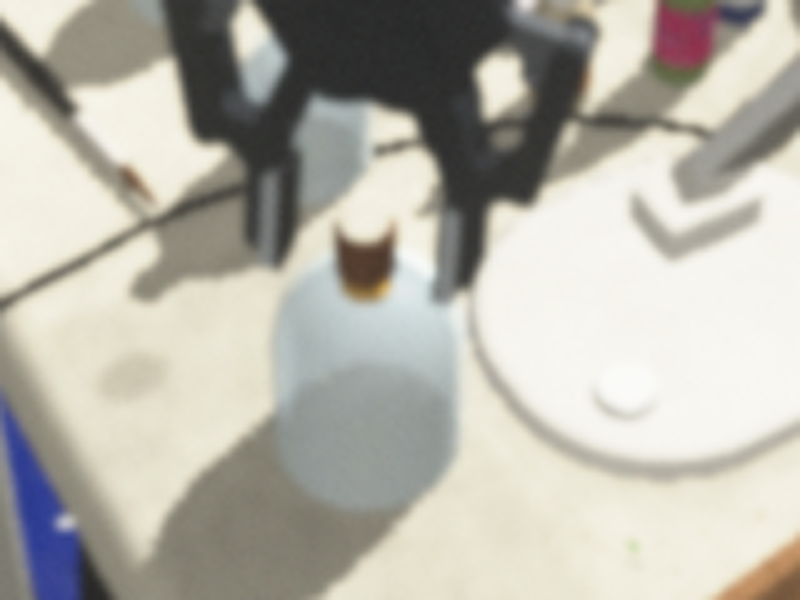

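The fingers straddle the knob. The tips are at (270,260) and (445,295), and the knob is at (365,260).

Request:
apply_moves(
  increments=[
    [[0, 0, 0], [0, 0, 0]],
    [[0, 0, 0], [0, 0, 0]],
    [[0, 0, 0], [0, 0, 0]],
    [[0, 0, 0], [0, 0, 0]],
    [[0, 0, 0], [0, 0, 0]],
  ],
  grip=0,
  squeeze=45,
)

```text
clock: 24.78
eef_pos: [0.4343, 0.0245, 0.0867]
ee_rot: [3.141, 0.25, 0.788]
wrist_force: [-0.3, 1.7, 6.6]
opening: 0.0195
finger_force: 44.3
```

Request:
apply_moves(
  increments=[
    [[0, 0, 0.04], [0, 0, 0]],
    [[0, 0, 0.1], [0, 0, 0]],
    [[0, 0, 0.2], [0, 0, 0]],
    [[0, 0, 0.35], [0, 0, 0]],
    [[0, 0, 0.5], [0, 0, 0]],
  ],
)

```text
clock: 25.4
eef_pos: [0.4343, 0.0245, 0.1375]
ee_rot: [3.141, 0.25, 0.788]
wrist_force: [0.8, 0.5, -1.7]
opening: 0.0193
finger_force: 44.1
```

Request:
apply_moves(
  increments=[
    [[0, 0, 0.2], [0, 0, 0]],
    [[0, 0, 0.4], [0, 0, 0]],
    [[0, 0, 0.6], [0, 0, 0]],
    [[0, 0, 0.8], [0, 0, 0]],
    [[0, 0, 1], [0, 0, 0]],
  ],
)

```text
clock: 26.02
eef_pos: [0.434, 0.0244, 0.2378]
ee_rot: [3.141, 0.25, 0.787]
wrist_force: [0.4, 0.2, -1.9]
opening: 0.0191
finger_force: 44.1
```

```bash
python3 log.py
python3 - <<'E'
from h import *
np.set_printoptions(precision=4,suppress=True)
print(r.read_state()["wrist_force"],r.read_state()["wrist_torque"])
b=optics.get_image("side"); cv2.imwrite("pics/p8.png",cv2.resize(b["frame"][130:290,170:350],(800,600))) 
W=pts(b)
for o in optics.outline_of("dome",b)[:3]:
    q=W[o["region"]];q=q[~np.isnan(q[:,0])]; print(round(o["p"],2),o["location"],o["region"].sum(),np.percentile(q,[1,50,99],0).ravel())
E
python3 - <<'E'
import sys; sys.path.insert(0,'.')
import os; os.chdir('.')
from chain2 import *
s=json.load(open("log.json"))[-1]
q=a(s[0]);T=a(s[1]);A=R.from_euler('xyz',s[2]).as_matrix()
emit(q,T,A,[(a([.53,.14,.236]),A),(a([.595,.316,.236]),tilted(np.radians(15),.25,1)),(a([.595,.316,.15]),tilted(np.radians(15),.25,1))])
E
```

```text
26.02 [-1.041  0.736  1.412  1.909 -0.524  1.262 -0.219] [0.434  0.0244 0.2378] [3.141 0.25  0.787]
[ 0.3725  0.2468 -1.927 ] [ 0.2619 -0.2517  0.0218]
0.6 [198.7, 205.2] 761 [0.457  0.2451 0.0016 0.4762 0.2557 0.0437 0.5048 0.2876 0.0834]
0.59 [238.0, 221.9] 98 [0.4533 0.1392 0.0017 0.4558 0.1547 0.0223 0.4631 0.1699 0.0545]
0.58 [219.6, 242.7] 2211 [ 0.4037 -0.0053  0.1545  0.4258  0.007   0.208   0.4602  0.0408  0.2574]
x2 shift [ 0.48  0.58 -0.01] turn [0. 0. 0.] | minclear 0.119 lim 0.16 end q [-1.087  0.847  1.355  1.592 -0.603  1.487 -0.452] el [0.23  0.37  0.663]
x2 shift [0.32 0.88 0.  ] turn [ 0.    -0.    -0.167] | minclear 0.190 lim 0.17 end q [-1.036  1.02   1.352  1.188 -0.876  1.822 -1.192] el [0.282 0.407 0.582]
x1 shift [ 0.01 -0.   -0.86] turn [ 0.    -0.    -0.001] | minclear 0.190 lim 0.16 end q [-1.052  1.099  1.319  1.292 -0.93   1.703 -1.145] el [0.288 0.431 0.542]
```

View pics/p8.png

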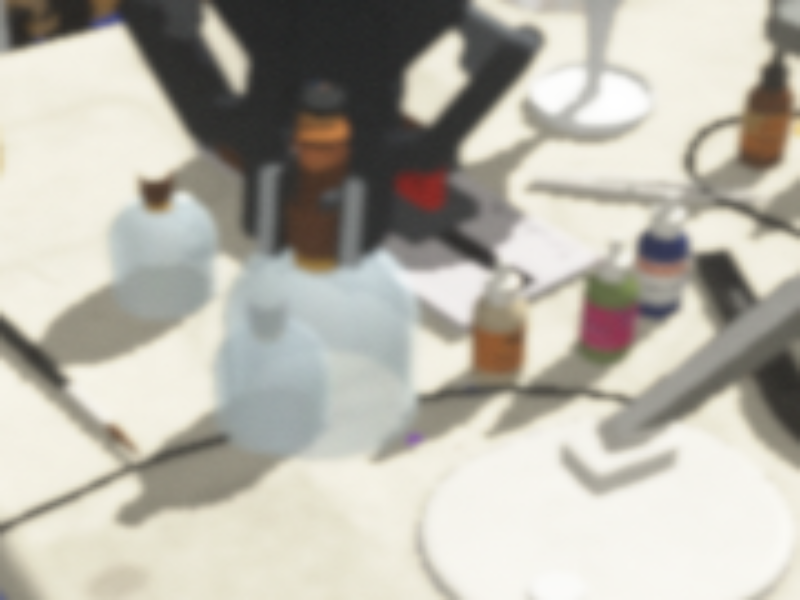

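The dome is lifted and hangs upright between the fingertips at (315,215), with the rim near (310,450). The smaller domes and the bottles have not moved. Now I'll carry it over.

Request:
apply_moves(
  increments=[
    [[0.06, 0.08, 0], [0, 0, 0]],
    [[0.16, 0.2, 0], [0, 0, 0]],
    [[0.27, 0.33, 0], [0, 0, 0]],
    [[0.37, 0.45, 0], [0, 0, 0]],
    [[0.48, 0.58, 0], [0, 0, 0]],
  ],
)

```text
clock: 26.75
eef_pos: [0.4829, 0.0835, 0.2361]
ee_rot: [-3.142, 0.251, 0.788]
wrist_force: [0.2, 0.2, -2.1]
opening: 0.0191
finger_force: 44.1
```

Request:
apply_moves(
  increments=[
    [[0.1, 0.12, 0], [0, 0, 0]],
    [[0.2, 0.24, 0], [0, 0, 0]],
    [[0.3, 0.36, 0], [0, 0, 0]],
    [[0.39, 0.47, 0], [0, 0, 0]],
    [[0.48, 0.58, 0], [0, 0, 0]],
  ],
)

```text
clock: 27.38
eef_pos: [0.5307, 0.1412, 0.2363]
ee_rot: [-3.142, 0.251, 0.788]
wrist_force: [0.2, -0.7, -1.0]
opening: 0.0192
finger_force: 44.1
```

Request:
apply_moves(
  increments=[
    [[0.05, 0.14, 0], [0, 0, -0.025]],
    [[0.12, 0.32, 0], [0, 0, -0.06]],
    [[0.19, 0.51, 0], [0, 0, -0.1]],
    [[0.25, 0.7, 0], [0, 0, -0.135]],
    [[0.315, 0.89, 0], [0, 0, -0.167]],
  ],
)

```text
clock: 28.0
eef_pos: [0.5621, 0.2305, 0.2362]
ee_rot: [3.142, 0.251, 0.524]
wrist_force: [-0.3, -0.3, -1.6]
opening: 0.0193
finger_force: 44.1
```

Request:
apply_moves(
  increments=[
    [[0.06, 0.19, 0], [0, 0, -0.035]],
    [[0.13, 0.38, 0], [0, 0, -0.07]],
    [[0.2, 0.57, 0], [0, 0, -0.105]],
    [[0.27, 0.75, 0], [0, 0, -0.14]],
    [[0.315, 0.89, 0], [0, 0, -0.167]],
  ],
)

```text
clock: 28.62
eef_pos: [0.5935, 0.3195, 0.2359]
ee_rot: [3.141, 0.251, 0.262]
wrist_force: [0.1, 0.2, -1.1]
opening: 0.0191
finger_force: 44.1
```

```bash
python3 log.py; python3 m.py|grep -v dome
python3 - <<'E'
from h import *
a=cv2.imread("pics/side_last.png")
cv2.imwrite("pics/p9.png",cv2.resize(a[80:230,180:340],(800,600)))
s=r.read_state(); print(s["wrist_force"],s["opening"])
E
```

```text
28.62 [-0.983  1.053  1.343  1.187 -0.908  1.805 -1.152] [0.5935 0.3195 0.2359] [3.141 0.251 0.262]
top plinth 0.73 21 ((583.0205688476562, 134.9492645263672), (24.741497039794922, 21.077198028564453), 74.39599609375)
   fig [0.586  0.1339 0.0854]
top plinth 0.67 506 ((598.0291137695312, 319.4706726074219), (73.65286254882812, 74.02998352050781), 10.264337539672852)
   fig [0.6065 0.2876 0.1543]
top bottle_blue 0.43 27 [0.6774 0.1425 0.0738]
top bottle_blue 0.2 1 [0.5657 0.3147 0.1508]
top bottle_olive 0.72 28 [0.6373 0.1246 0.0732]
top bottle_cream 0.58 32 [0.5837 0.134  0.0732]
side plinth 0.95 395 ((597.0774536132812, 318.99920654296875), (74.64606475830078, 75.1417007446289), 9.118279457092285)
   fig [0.5962 0.3188 0.0892]
side bottle_blue 0.85 36 [0.6766 0.1417 0.0742]
side bottle_olive 0.91 43 [0.6355 0.1241 0.0736]
side bottle_cream 0.92 43 [0.5829 0.1344 0.0728]
side bottle_cream 0.34 91 [0.5959 0.3182 0.0809]
[-0.15898494 -1.0195565  -0.63097241] 0.018944574910479763
```

View pics/p9.png

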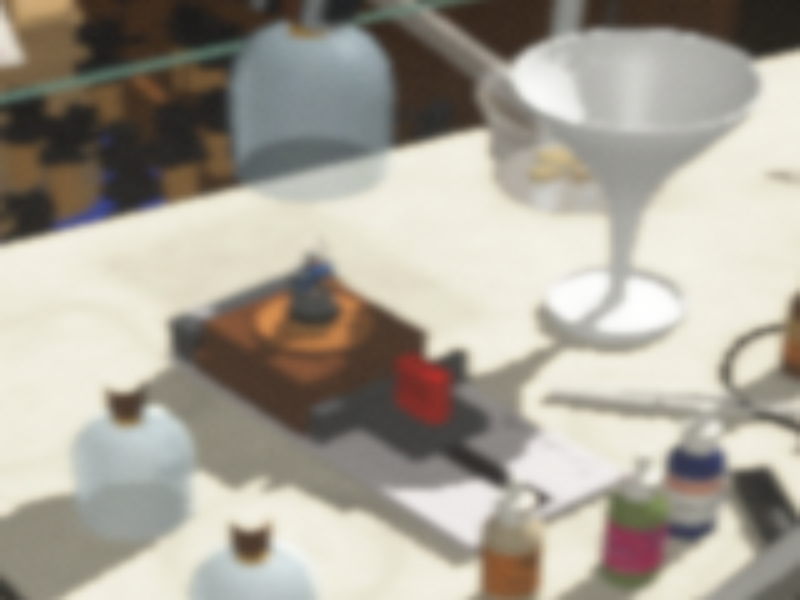

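The dome hangs upright above the figure, with its rim around (312,190) and the plinth at (310,340). The plinth is clamped between both jaws, and the bottles are in place. I'll fit the dome's axis from depth.

```bash
cat > axis.py <<'E'
from h import *
from scipy.optimize import least_squares
import sys
def fit(z0,c=(.5975,.3195),imgs=None):
    """z0: expected rim height. cylinder fit of the glass wall"""
    out={}
    for n in("top","side"):
        im=imgs[n] if imgs else optics.get_image(n)
        W=pts(im).reshape(-1,3); W=W[~np.isnan(W[:,0])]
        q=W[(np.hypot(W[:,0]-c[0],W[:,1]-c[1])<.045)&(np.hypot(W[:,0]-c[0],W[:,1]-c[1])>.022)&(W[:,2]>z0+.004)&(W[:,2]<z0+.05)]
        if len(q)<40: print(n,len(q)); continue
        def f(p):
            dz=q[:,2]-z0; return np.hypot(q[:,0]-p[0]-p[2]*dz,q[:,1]-p[1]-p[3]*dz)-.0335
        s=least_squares(f,[*c,0,0],loss="soft_l1",f_scale=.002); s0=least_squares(lambda p:np.hypot(q[:,0]-p[0],q[:,1]-p[1])-.0335,c,loss="soft_l1",f_scale=.002)
        a=W[(np.hypot(W[:,0]-c[0],W[:,1]-c[1])<.04)&(W[:,2]>z0-.02)&(W[:,2]<z0+.02)]
        print(n,len(q),"axis at rim",np.round(s.x[:2],4),"tilt deg",np.round(np.degrees(s.x[2:]),1),"upright fit",np.round(s0.x,4),"rms",np.round(np.sqrt(np.mean(f(s.x)**2)),4),"lowest z",np.round(np.sort(a[:,2])[:3],4) if len(a) else None)
E
python3 - <<'E'
from axis import *
I={n:dict(np.load(n+"_last.npz")) for n in("top","side")}
fit(.149,imgs=I)
I0={n:dict(np.load(n+"0.npz")) for n in("top","side")}
fit(.0,(.4375,.0275),I0)
E
```

```text
top 248 axis at rim [0.5986 0.3201] tilt deg [ 0.3 -0. ] upright fit [0.5987 0.3201] rms 0.0003 lowest z [0.1485 0.1495 0.1499]
side 641 axis at rim [0.5973 0.3203] tilt deg [ 0.  -0.3] upright fit [0.5973 0.3202] rms 0.0012 lowest z [0.1488 0.15   0.1506]
top 65 axis at rim [0.4381 0.0271] tilt deg [-0.2 -0.7] upright fit [0.438  0.0267] rms 0.0024 lowest z [-0.0041 -0.004  -0.0038]
side 613 axis at rim [0.4372 0.0291] tilt deg [0.3 0.1] upright fit [0.4373 0.0292] rms 0.0007 lowest z [-0.0026 -0.0021 -0.0017]
```

Request:
apply_moves(
  increments=[
    [[-0.005, -0.01, -0.05], [0, 0, 0]],
    [[-0.005, -0.01, -0.15], [0, 0, 0]],
    [[-0.005, -0.01, -0.27], [0, 0, 0]],
    [[-0.005, -0.01, -0.39], [0, 0, 0]],
    [[-0.005, -0.01, -0.5], [0, 0, 0]],
  ],
)

```text
clock: 29.85
eef_pos: [0.5925, 0.3176, 0.1851]
ee_rot: [3.142, 0.251, 0.263]
wrist_force: [0.9, 0.5, -1.7]
opening: 0.0191
finger_force: 44.1
```

Request:
apply_moves(
  increments=[
    [[0, 0, -0.1], [0, 0, 0]],
    [[0, 0, -0.2], [0, 0, 0]],
    [[0, 0, -0.3], [0, 0, 0]],
    [[0, 0, -0.38], [0, 0, 0]],
    [[0, 0, -0.43], [0, 0, 0]],
  ],
)

```text
clock: 30.48
eef_pos: [0.5926, 0.3175, 0.1427]
ee_rot: [-3.142, 0.251, 0.263]
wrist_force: [-0.2, 0.5, -1.1]
opening: 0.0195
finger_force: 44.1
```

Request:
apply_moves(
  increments=[
    [[0, 0, 0], [0, 0, 0]],
    [[0, 0, 0], [0, 0, 0]],
    [[0, 0, 0], [0, 0, 0]],
    [[0, 0, 0], [0, 0, 0]],
    [[0, 0, 0], [0, 0, 0]],
  ],
)

```text
clock: 31.1
eef_pos: [0.5927, 0.3175, 0.1434]
ee_rot: [-3.141, 0.25, 0.263]
wrist_force: [0.1, 0.5, -0.8]
opening: 0.0195
finger_force: 44.1
```

```bash
python3 log.py; python3 m.py|grep -v dome
python3 - <<'E'
from axis import *
I={n:dict(np.load(n+"_last.npz")) for n in("top","side")}
fit(.056,imgs=I)
s=r.read_state(); print(s["wrist_force"],s["opening"])
cv2.imwrite("pics/p10.png",cv2.resize(I["side"]["frame"][110:220,200:320],(800,600)))
E
```

```text
31.1 [-1.001  1.137  1.304  1.31  -0.964  1.67  -1.09 ] [0.5927 0.3175 0.1434] [-3.141  0.25   0.263]
top plinth 0.97 255 ((597.89794921875, 319.1729736328125), (74.3132553100586, 73.60348510742188), 9.809739112854004)
   fig [0.6167 0.2905 0.0904]
   fig [0.6765 0.1448 0.0857]
top bottle_blue 0.65 24 [0.6773 0.1417 0.0745]
top bottle_olive 0.67 29 [0.6369 0.1251 0.0728]
top bottle_olive 0.38 720 [0.5851 0.3085 0.1197]
side plinth 0.69 295 ((597.9983520507812, 317.8932800292969), (75.88548278808594, 72.26954650878906), 8.022048950195312)
side bottle_blue 0.74 38 [0.6767 0.1418 0.0737]
side bottle_olive 0.68 999 [0.5854 0.3008 0.1093]
side bottle_olive 0.53 44 [0.6353 0.1242 0.0736]
side bottle_cream 0.86 44 [0.5822 0.1339 0.0734]
top 171 axis at rim [0.5979 0.3181] tilt deg [ 0.  -0.1] upright fit [0.5979 0.3181] rms 0.0003 lowest z [0.0361 0.0381 0.0384]
side 518 axis at rim [0.5967 0.32  ] tilt deg [-0.   0.1] upright fit [0.5967 0.32  ] rms 0.0012 lowest z [0.0362 0.0363 0.0363]
[-0.19528765 -0.05784815 -0.95122427] 0.01911131653832388
```

View pics/p10.png

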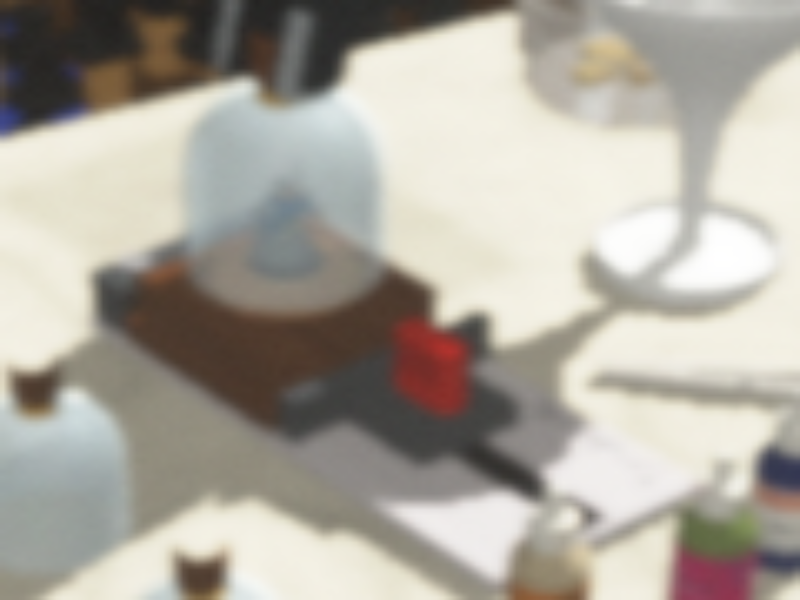

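The dome is upright over the figure, with its rim ending at (285,315), just above the ledge. The plinth is clamped. The fits agree that it is centred to about 1 mm, with the rim about 10.5 mm above the ledge and no contact force, so I'll hand it in.

```bash
python3 -c "
from rig import finish_job
print(finish_job())"
```

```text
the job is handed in; nothing more can be done
None
```

The job is handed in: the plinth is clamped against the fixed jaw and the grip released. The dome is held upright, centred to about 1 mm, with its rim about 1 cm above the ledge and no contact force, and the three bottles stand where they were.

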